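# Slide a jig plate out over the granite edge for an underside check and hold it down

## Task

Take the two closed wooden cases off the long aluminium jig plate and stack them, gently and squarely, one on top of the other on the matching case that stands on the bench beside the black granite block. Then slide the plate along the granite, square to the edge that faces the small dial indicator, until the scribed line across its top lies right at that edge and the bushing in its outer end is over the indicator's stylus. It would tip there by itself, so finish still holding its inner end, pressing the plate down flat on the granite, and never let it touch the indicator; leave the loose ball bearing and the bottle alone.

Things in the scene. Friction and masses are not known exactly. Their poses are not given: they have to be found in the camera images.
- granite: Black granite surface plate, fixed to the bench, 200 mm (its x) by 300 mm (its y), 60 mm thick on 10 mm feet; turned at most 9 degrees from the robot's axes (the plate and the cases at most 21 degrees, their y axes pointing to the robot's left); origin at the centre of its underside on the bench, so its flat top is 70 mm above the origin. Its own -y side is the right-hand edge seen from the robot.
- granite_edge (a point): Middle of the top right-hand edge of the granite (150 mm from the granite's centre along its -y, at its top face). Axes as the granite's: the edge runs along x, outward is -y, z up.
- plate_mid (a point): Centre of the aluminium jig plate, a loose straight bar 46 mm wide (its x), 300 mm long (its y) and 18 mm thick (z), about 0.66 kg, half-way up its thickness. It starts lying flat on the granite, a little askew, its outer end (-y) a few centimetres past the right-hand edge. Balanced at its middle: with the line at the edge the balance point is 30 mm outside and the plate tips unless its inner end (+y) is held down.
- plate_line (a point): Middle of the dark scribed line (3 mm wide) that runs straight across the plate's top face and down its sides, 180 mm from the outer end and 120 mm from the inner end; 30 mm from the plate's centre along its +y, on the top face. Under the cases at first.
- plate_bush (a point): Centre, on the plate's underside, of the round steel bushing (28 mm across, also seen on top) pressed flush into the outer end, 30 mm from that end; 120 mm from the plate's centre along its -y.
- plate: The same plate; origin at the centre of its underside, axes as plate_mid.
- case_a_mid (a point): Centre of one closed varnished wooden instrument case with steel catches, 62 mm wide (x), 96 mm long (y), 38 mm high (z), 0.2 to 0.3 kg, half-way up. It starts lying lengthwise on the outer half of the plate, its sides standing 8 mm past the plate's.
- case_b_mid (a point): Centre of the second, identical case, half-way up; it starts on the inner half of the plate. The two may be stacked in either order.
- case_base_mid (a point): Centre of the third, like case (heavier, 0.45 kg, same size and axes), half-way up, standing loose on the bench to the left of the granite: the foot of the column. Its top is 38 mm above the bench.
- case_a: The case of case_a_mid; origin at the centre of its underside.
- case_b: The case of case_b_mid; origin at the centre of its underside.
- case_base: The case of case_base_mid; origin at the centre of its underside.
- stylus (a point): Tip of the upward-pointing stylus of the lever dial indicator, 62 mm above the bench, 8 mm below the level of the granite's top, 150 mm straight out from the middle of the right-hand edge.
- indicator: The dial indicator on its small magnetic stand, fixed on the bench beyond the right-hand edge; origin on the bench under the stylus tip. Its post (12 mm round, 145 mm high) stands 105 mm from the stylus along its +x (away from the robot). Axes parallel to the granite's.
- bearing: Loose steel ball bearing lying flat on the bench, 80 mm across, 18 mm high; origin at the centre of its underside. Leave alone.
- bottle: White plastic bottle standing on the bench to the right, past the indicator, 56 mm across, 150 mm high; origin at the centre of its underside. Leave alone.
Not all that is in view belongs to the job. Leave any pink look-alike of the case_b alone. Leave any pink look-alike of the case_a alone.

How it is judged:
By the outcome, as a careful person would: the job done as asked, in the order asked, and still so for the second after the job is handed in, while the arm keeps its last pose, push and grip.
It also fails if it takes over 69 s, if anything falls off the work surface, if the arm or the gripper's body presses on something with over 40 N, if the wrist force passes 120 N, or if a joint passes its speed limit or range.

## Robot

A 7-joint arm with a two-finger parallel gripper is mounted at the origin on the work surface. World frame = base frame: x ahead of the robot, y to its left, z up, the work surface at z = 0. Lengths are in m, angles in degrees, forces in N, time in s.
With the tool pointing down it reaches from about 0.425 to 0.825 m from the base axis. Payload 3.6 kg.
Tool frame: the origin (TCP) lies midway between the tips of the shut fingers; the grasp point (between the pads) lies 19 mm behind it; z points along the fingers, y is the direction in which the jaws open and shut (so a half turn about z gives the same grasp; the last joint's range is limited). The gripper opens to 85 mm and grips with 20 to 120 N. Pads are 22 mm wide; open, the fingers measure 114 mm over their backs; the gripper's body (76 mm by 85 mm) begins 54 mm behind the grasp point. The pads swing forward as they close: fully open they stand 13 mm farther back than shut.
Start: joints at [68.268, 35.231, -0.722, 81.555, 0.464, 63.22, -2.315], TCP at [0.225, -0.61, 0.231] pointing down, gripper open.
Joint ranges: [-178.69, 178.69], [-17.37, 117.87], [-77.05, 75.6], [15.02, 138.74], [-78.02, 258.01], [0.78, 113.62], [-162.83, 162.83]. Speed limits (degrees/s): [159.86, 159.86, 180, 180, 180, 180, 180].

## Interface

Orientations are given as a 3x3 rotation matrix whose columns are the frame's x, y, z axes.
In Python, from station import sensors, camera, camera_model, arm gives the robot as it stands. The module is installed in compiled form; this text tells all that it offers.
- The arm moves only by the tool move_arm, never from a script. Its argument "targets" is a list of rows, each an object with "offset": the shift along the world's x, y, z in units of 50 mm (1.0 is 50 mm), a list of three; "angular": the turn, a rotation vector about the world's x, y, z in units of 5 degrees (1.0 is 5 degrees), a list of three; "jaw": the opening, from -1 (shut) to 1 (fully open). In form: [{"offset": [dx, dy, dz], "angular": [wx, wy, wz], "jaw": jaw}, ...]. A call has 1 to 8 rows; each row is the pose to reach, as a shift and turn from the pose commanded when the call began; what a row does not reach only later rows make up. A row lasts 1/10 s, in which the tool goes at most 50 mm and 8.59 degrees, less where a joint would pass 70% of its speed; a pose out of reach is approached as far as the arm can. A call with a gripper value outside its range is refused whole. The fingers move at their own pace and stop on an object; "grip_force" is the grip in N (left out, the last holds). Time passes only in rows, so rows that repeat a pose let the fingers close. It gives the time, the measured TCP pose, the force and the opening at its end, in the units of the state.
- sensors.state(): the state, without advancing time (a new reading comes with each control period).
- camera(name): name is "side" or "top"; returns the picture (480x640x3 uint8, red, green, blue); there is no depth.
- camera_model(name): a dict with "fx", "fy", "cx", "cy" (pixels), "pose" (4x4, takes a point from camera to world coordinates). Camera axes: x right, y down, z forward; pixel columns grow to the right and rows downward; lengths in m; the calibration is good to about 2 mm. A picture is of the moment at which its call begins. camera_model takes no time and is no camera call.
- arm.sign_off(): hands the job in, once; it reports no verdict.
The state is a dict: "clock": time; "joints": joint angles; "dq": joint speeds; "joint_efforts": joint torques, N m; "tool_pos": TCP position; "orientation": TCP orientation; "force": force on the tool from outside, world axes, zero at the start; "ft_torque": the same for the moment, N m; "opening": finger opening in m.
Only numpy, scipy, OpenCV 4.12 (cv2) and the standard library are available. Lean on these libraries where they do the work, as an engineer would, in place of code of your own. Each camera call takes 0.05 s, during which the arm holds its last target.

## Working session

There is one attempt and no reset: what is moved stays moved. The work goes in short steps, Python scripts to look and compute and a tool call to move; the robot and the scene stay as the last step left them, time stands still between calls to the robot, and variables do not carry over. Pictures are saved under pics/ and viewed, and the job is handed in when it is done.

Besides the shell and the picture viewer there is one more tool, called after "Call:" by a JSON object that holds its "fn" and its "kwargs". move_arm: Moves the arm, as the interface text tells. Its arguments: {"type":"object","properties":{"targets":{"type":"array","items":{"type":"object","properties":{"offset":{"type":"array","items":{"type":"number"}},"angular":{"type":"array","items":{"type":"number"}},"jaw":{"type":"number"}}}},"grip_force":{"type":"number"}},"required":["targets"]}

```bash
mkdir -p pics
python3 - <<'E'
from station import sensors,camera,camera_model
import cv2,numpy as np
s=sensors.state(); print(s)
for n in("side","top"):
    m=camera_model(n); print(n,{k:m[k] for k in("fx","fy","cx","cy")}); print(np.round(m["pose"],4))
    im=camera(n); np.save(f"pics/{n}0.npy",im); cv2.imwrite(f"pics/{n}0.png",im[:,:,::-1])
E
```

```text
{'clock': 0.0, 'joints': array([68.26943038, 35.28961819, -0.72118774, 81.64346802,  0.46548365,
       63.22151449, -2.31425192]), 'dq': array([ 0.06471166,  0.05982269, -0.11392332, -0.01179017,  0.10020894,
        0.05360445, -0.01156528]), 'joint_efforts': array([-1.62803653e-04, -4.69229114e+01,  2.59081358e-01, -1.71035904e+01,
        9.92195914e-03,  9.61003621e-03,  4.90808674e-06]), 'tool_pos': array([ 0.22428625, -0.60923239,  0.23012169]), 'orientation': array([[ 9.38397623e-01,  3.45555965e-01, -9.88248215e-04],
       [ 3.45557369e-01, -9.38394411e-01,  2.45630578e-03],
       [-7.85754870e-05, -2.64648796e-03, -9.99996495e-01]]), 'force': array([-0.79435143,  0.46898926,  0.13807949]), 'ft_torque': array([ 0.01464151, -0.00844961, -0.0036984 ]), 'opening': 0.08541432170162688}
side {'fx': 537.741793403342, 'fy': 537.741793403342, 'cx': 317.3276220172227, 'cy': 238.3236164067669}
[[-0.9515 -0.22    0.2149  0.276 ]
 [-0.307   0.7206 -0.6217  0.6319]
 [-0.0181 -0.6575 -0.7532  0.8894]
 [ 0.      0.      0.      1.    ]]
top {'fx': 479.23726218560137, 'fy': 479.23726218560137, 'cx': 316.43031662287467, 'cy': 242.42766559180336}
[[-0.026  -0.9847  0.1721  0.3107]
 [-0.9995  0.0292  0.0158 -0.0656]
 [-0.0206 -0.1716 -0.985   1.3464]
 [ 0.      0.      0.      1.    ]]
```

View pics/top0.png

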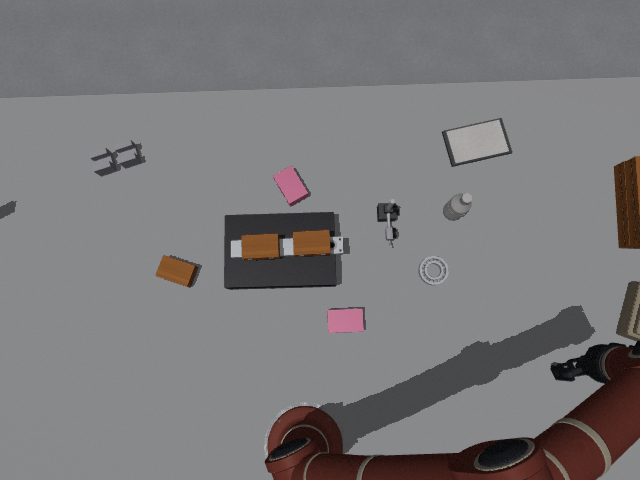

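View pics/side0.png

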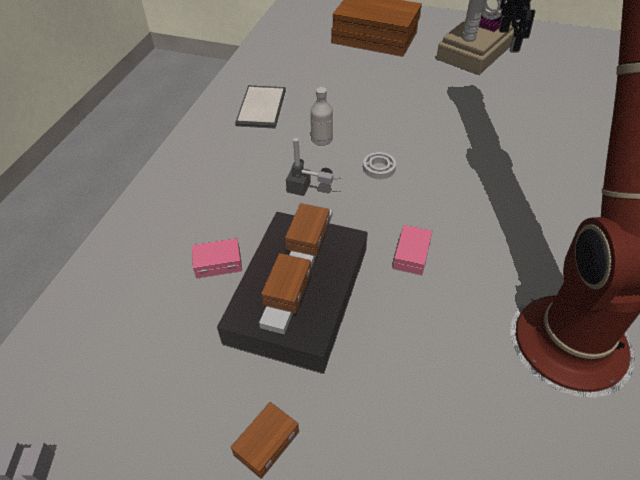

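The top view shows wooden cases at about (260,246) and (311,243) on the plate, and a third at (177,271) on the bench. Pink look-alikes are at (291,186) and (346,321). The wooden ones are the job and the pink ones stay put. Next I'll enlarge crops to confirm.

Run:
```python
import cv2,numpy as np
t=np.load("pics/top0.npy")[:,:,::-1];s=np.load("pics/side0.npy")[:,:,::-1]
def crop(im,x,y,w,h,k,f):
    c=cv2.resize(im[y:y+h,x:x+w],None,fx=k,fy=k,interpolation=cv2.INTER_CUBIC).copy()
    c=np.clip(c.astype(float)*1.3,0,255).astype(np.uint8)
    for i in range(0,w,10): cv2.putText(c,str(x+i),(i*k,8),0,.3,(0,255,255),1); cv2.line(c,(i*k,10),(i*k,14),(0,255,255),1)
    for i in range(0,h,10): cv2.putText(c,str(y+i),(0,i*k+3),0,.3,(0,255,255),1)
    cv2.imwrite(f,c)
crop(t,215,205,140,95,5,"pics/c1.png")
crop(t,150,245,60,50,10,"pics/c2.png")
crop(s,215,195,160,175,4-1,"pics/c3.png")
crop(s,225,400,80,75,8,"pics/c4.png")
crop(s,255,200,90,140,4,"pics/c5.png")
```

```text
(no output)
```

View pics/c1.png

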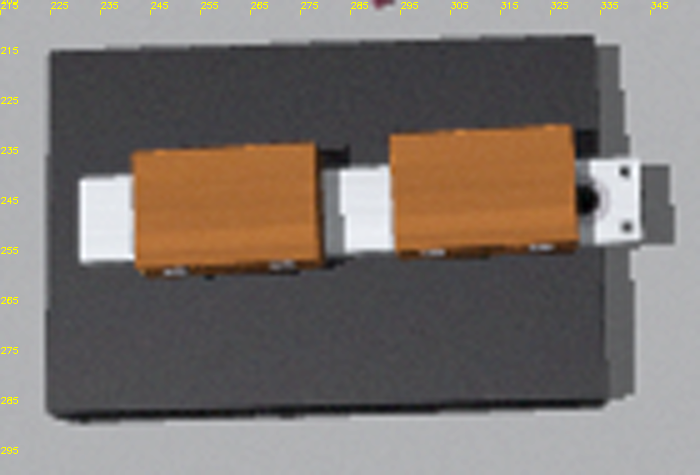

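View pics/c2.png

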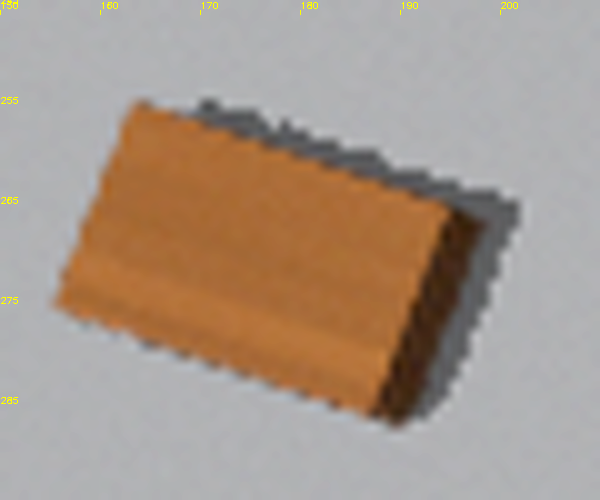

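View pics/c3.png

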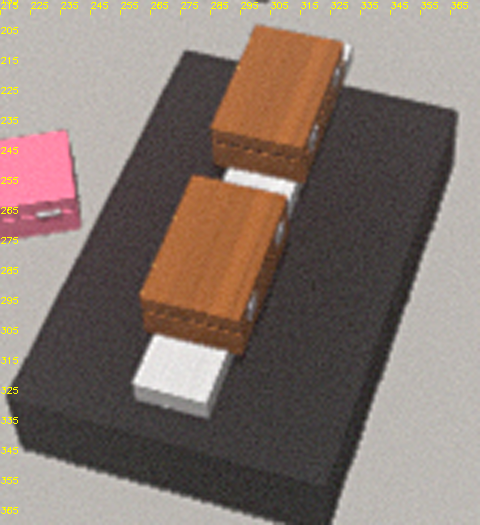

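View pics/c4.png

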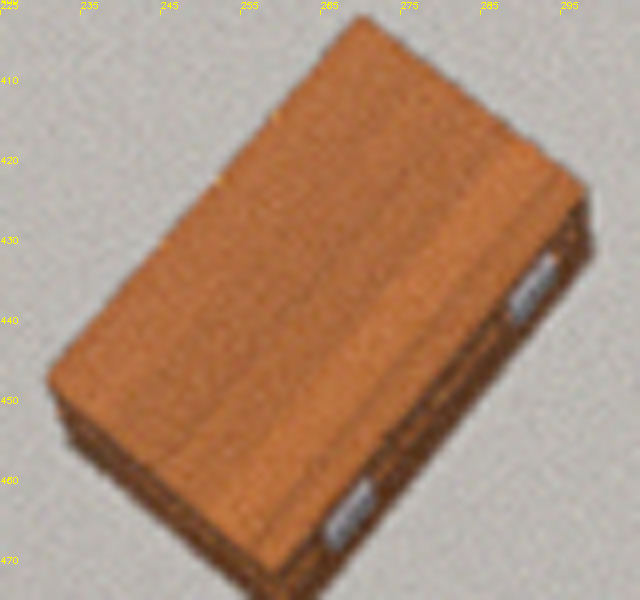

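View pics/c5.png

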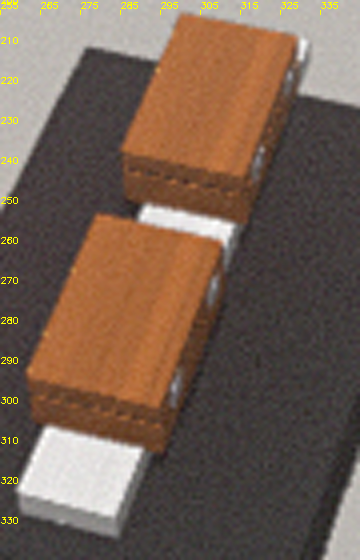

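The wooden cases are confirmed, with catches on the -x side. Fitting poses from corner picks in both views.

```bash
cat > h.py <<'E'
import numpy as np
from scipy.optimize import least_squares
from station import camera_model
M={n:camera_model(n) for n in("side","top")}
def proj(n,P):
    m=M[n];T=np.linalg.inv(m["pose"]);q=np.atleast_2d(P)@T[:3,:3].T+T[:3,3]
    return np.c_[m["fx"]*q[:,0]/q[:,2]+m["cx"],m["fy"]*q[:,1]/q[:,2]+m["cy"]]
def px(pts,x,y,k): return (np.array(pts,float)+.5)/k-.5+[x,y]
def wpt(p,L):
    c,s=np.cos(p[2]),np.sin(p[2]);L=np.atleast_2d(L)
    return np.c_[p[0]+c*L[:,0]-s*L[:,1],p[1]+s*L[:,0]+c*L[:,1],L[:,2]]
def fit(obs,x0,dz=False):  # obs list of (cam, local xyz, px)
    f=lambda p:np.concatenate([(proj(n,wpt(p,L))-u).ravel() for n,L,u in obs])
    r=least_squares(f,x0,loss='soft_l1');return r.x,[np.round(proj(n,wpt(r.x,L))-u,1) for n,L,u in obs]
def rect(a,b,z): # FL(+x,+y) , (+x,-y), (-x,-y), (-x,+y)
    return np.array([[a,b,z],[a,-b,z],[-a,-b,z],[-a,b,z]])
E
python3 - <<'E'
from h import *
def show(n,o,x0):
    p,r=fit(o,x0);print(n,np.round(p[:2],4),round(np.degrees(p[2]),2));print(*[x.tolist() for x in r]);return p
c1=lambda l:px(l,215,205,5)
c3=lambda l:px(l,215,195,3);c5=lambda l:px(l,255,200,4);c4=lambda l:px(l,225,400,8);c2=lambda l:px(l,150,245,10)
g=rect(.1,.15,.07)
G=show("granite",[("top",g,c1([(50,52),(593,36),(604,404),(46,408)])),("side",g[[1,2,3,0]],c3([(185,51),(457,112),(322,485),(14,400)])[[0,1,2,3]])],[.55,0,0])
p=rect(.023,.15,.088)
P=show("plate",[("top",p,c1([(79,179),(639,158),(641,242),(79,263)])),("side",p[[3,0]],c5([(120,512),(18,488)]))],[.55,0,0])
for n,zz,t,s in [("b",.126,[(132,152),(316,143)],[(28,378),(97,213),(222,240),(163,408)]),("a",.126,[(390,133),(572,125)],[(123,153),(181,14),(299,36),(246,179)])]:
    c=rect(.031,.048,zz)
    show(n,[("top",c[:2],c1(t)),("side",c,c5(s))],[.55,0,0])
    show(n+"top",[("top",c[:2],c1(t))],[.55,0,0])
    show(n+"side",[("side",c,c5(s))],[.55,0,0])
c=rect(.031,.048,.038)
o=[("top",c,c2([(137,101),(447,207),(375,415),(55,305)])),("side",c,c4([(50,378),(362,15),(585,188),(270,572)]))]
show("base",o,[.5,.3,0]);show("baset",o[:1],[.5,.3,0]);show("bases",o[1:],[.5,.3,0])
print("stylus",wpt(G,[0,-.3,.062]),"edge",wpt(G,[0,-.15,.07]))
E
```

```text
granite [0.5178 0.057 ] -0.21
[[-0.7, -0.3], [0.1, -0.0], [0.0, -0.4], [-0.7, 1.5]] [[-0.2, -1.1], [0.6, -0.7], [1.0, 0.9], [-3.6, -1.3]]
plate [0.5211 0.034 ] 0.64
[[0.2, 0.2], [0.2, -0.1], [0.6, 0.1], [0.3, 0.4]] [[-0.7, 0.7], [0.0, 0.2]]
b [0.5185 0.1024] 2.06
[[-0.7, 0.6], [-0.7, 0.0]] [[-0.5, -0.4], [-0.2, -0.4], [0.8, -0.4], [-0.1, -0.1]]
btop [0.5193 0.101 ] 1.13
[[-0.0, 0.0], [0.0, -0.0]]
bside [0.5183 0.103 ] 2.49
[[-0.4, 0.1], [-0.4, -0.0], [0.7, -0.2], [0.1, 0.1]]
a [ 0.5239 -0.0313] 1.68
[[-1.0, 0.7], [-0.5, 0.2]] [[-0.7, -0.4], [-0.0, -0.5], [0.4, -0.2], [0.0, -0.4]]
atop [ 0.525  -0.0327] 0.83
[[-0.3, 0.0], [0.3, -0.0]]
aside [ 0.5235 -0.0304] 2.15
[[-0.5, 0.1], [-0.2, -0.1], [0.3, 0.0], [0.3, -0.0]]
base [0.4723 0.3495] -20.14
[[-0.8, -0.2], [0.3, 0.1], [-0.6, 0.6], [-0.9, 0.5]] [[-1.5, -0.4], [-0.2, -1.0], [0.6, -0.4], [0.2, 0.3]]
baset [0.4731 0.348 ] -20.04
[[-0.3, -0.4], [0.8, -0.2], [-0.0, 0.3], [-0.3, 0.3]]
bases [0.4719 0.3499] -20.21
[[-1.4, -0.1], [-0.1, -0.7], [0.8, -0.0], [0.3, 0.7]]
stylus [[ 0.51675786 -0.2430173   0.062     ]] edge [[ 0.51729919 -0.09301828  0.07      ]]
```

```bash
cat >> h.py <<'E'
import cv2
def refine(edges,x0,imgs,W=4,N=25,it=4,th=12,verbose=True,chan=None):
    """edges: list (cam, localA, localB). gradient search along normal"""
    p=np.array(x0,float)
    gr={n:cv2.GaussianBlur(imgs[n],(0,0),.7).astype(np.float32) for n in imgs}
    for k in range(it):
        w=W if k<2 else 2.5
        obs=[]
        for ei,(n,A,B) in enumerate(edges):
            t=np.linspace(.08,.92,N)[:,None];L=np.array(A)*(1-t)+np.array(B)*t
            u=proj(n,wpt(p,L));d=u[-1]-u[0];d/=np.hypot(*d);nv=np.array([-d[1],d[0]])
            s=np.arange(-w,w+.01,.25)
            X=u[:,None,0]+nv[0]*s;Y=u[:,None,1]+nv[1]*s
            v=cv2.remap(gr[n],X.astype(np.float32),Y.astype(np.float32),cv2.INTER_LINEAR)
            g=np.abs(np.gradient(v,axis=1)).sum(2)*4
            g=g.mean(0) if False else g
            j=g.argmax(1);ok=(g.max(1)>th)&(j>0)&(j<len(s)-1)
            for i in np.where(ok)[0]:
                a,b,c=g[i,j[i]-1:j[i]+2];o=s[j[i]]+.25*.5*(a-c)/(a-2*b+c-1e-9)
                obs.append((ei,n,L[i],u[i]+nv*o,nv))
        def f(q):
            r=[]
            for n in("top","side"):
                S=[o for o in obs if o[1]==n]
                if S: r.append(((proj(n,wpt(q,np.array([o[2] for o in S])))-np.array([o[3] for o in S]))*np.array([o[4] for o in S])).sum(1))
            return np.concatenate(r)
        p=least_squares(f,p,loss='soft_l1',f_scale=.4).x
    if verbose:
        for ei,e in enumerate(edges):
            S=[o for o in obs if o[0]==ei]
            if S:
                r=((proj(e[0],wpt(p,np.array([o[2] for o in S])))-np.array([o[3] for o in S]))*np.array([o[4] for o in S])).sum(1)
                print("  edge",ei,e[0],len(S),"med",round(np.median(r),2))
    return p
def E(n,c,idx): return [(n,c[i],c[(i+1)%4]) for i in idx] # 0:+x side 1:-y end 2:-x side 3:+y end
def rep(n,p): print(n,np.round(p[:2],4),round(np.degrees(p[2]),2))
E
cat > r0.py <<'E'
from h import *
I={n:np.load(f"pics/{n}0.npy") for n in M}
def do(n,c,et,es,x0):
    for nm,e in(("both",E("top",c,et)+E("side",c,es)),("top",E("top",c,et)),("side",E("side",c,es))):
        rep(n+" "+nm,refine(e,x0,I,verbose=nm=="both"))
do("granite",rect(.1,.15,.07),[0,1,3],[0,1,2,3],[.5178,.057,0])
do("plate",rect(.023,.15,.088),[3,1],[3],[.5211,.034,.011])
do("b",rect(.031,.048,.126),[0,3,1],[0,3,2,1],[.519,.1018,.02])
do("a",rect(.031,.048,.126),[0,3,1],[0,3,2,1],[.524,-.0315,.02])
do("base",rect(.031,.048,.038),[0,2,3,1],[0,1,2,3],[.4723,.3495,-.351])
E
python3 r0.py
```

```text
edge 0 top 25 med 0.35
  edge 1 top 25 med 0.6
  edge 2 top 25 med -0.09
  edge 3 side 25 med -0.31
  edge 4 side 15 med -0.39
  edge 5 side 19 med -0.26
  edge 6 side 15 med 0.04
granite both [0.5179 0.0567] -0.09
granite top [0.5187 0.056 ] -0.3
granite side [0.5176 0.0572] -0.12Traceback (most recent call last):
  File "r0.py", line 7, in <module>
    do("plate",rect(.023,.15,.088),[3,1],[3],[.5211,.034,.011])
    ~~^^^^^^^^^^^^^^^^^^^^^^^^^^^^^^^^^^^^^^^^^^^^^^^^^^^^^^^^^
  File "r0.py", line 5, in do
    rep(n+" "+nm,refine(e,x0,I,verbose=nm=="both"))
                 ~~~~~~^^^^^^^^^^^^^^^^^^^^^^^^^^^
  File "h.py", line 43, in refine
    p=least_squares(f,p,loss='soft_l1',f_scale=.4).x
      ~~~~~~~~~~~~~^^^^^^^^^^^^^^^^^^^^^^^^^^^^^^^
    return func(*args, **kwargs)
    vector_fun = VectorFunction(
        fun_wrapped,
    ...<6 lines>...
        workers=workers
    )
    self._update_fun()
    ~~~~~~~~~~~~~~~~^^
    self.f = self.fun_wrapped(xp_copy(self.x))
             ~~~~~~~~~~~~~~~~^^^^^^^^^^^^^^^^^
    return np.atleast_1d(self.fun(x))
                         ~~~~~~~~^^^
    return self.f(x, *self.args, **self.kwargs)
           ~~~~~~^^^^^^^^^^^^^^^^^^^^^^^^^^^^^^
  File "h.py", line 42, in f
    return np.concatenate(r)
           ~~~~~~~~~~~~~~^^^
ValueError: need at least one array to concatenate
```

Call:
{"fn": "move_arm", "kwargs": {"targets": [{"offset": [0.4, 0.8, 0.4], "angular": [0, 0, 1.6], "jaw": 1}, {"offset": [0.8, 1.7, 0.6], "angular": [0, 0, 3.2], "jaw": 1}, {"offset": [1.2, 2.6, 0.6], "angular": [0, 0, 4.8], "jaw": 1}, {"offset": [1.6, 3.5, 0.6], "angular": [0, 0, 6.4], "jaw": 1}, {"offset": [2.0, 4.4, 0.6], "angular": [0, 0, 8.0], "jaw": 1}, {"offset": [2.4, 5.3, 0.6], "angular": [0, 0, 9.6], "jaw": 1}, {"offset": [2.8, 6.2, 0.6], "angular": [0, 0, 11.2], "jaw": 1}, {"offset": [3.2, 7.1, 0.6], "angular": [0, 0, 12.8], "jaw": 1}]}}

```text
clock: 0.9
tool_pos: [0.3848, -0.253, 0.2612]
orientation: [[0.095, 0.995, -0.0], [0.995, -0.095, -0.0], [-0.0, -0.0, -1.0]]
force: [1.0, -0.1, -0.5]
opening: 0.0853
```

```bash
sed -i '/"plate"/d' r0.py; python3 r0.py
```

```text
edge 0 top 25 med 0.35
  edge 1 top 25 med 0.6
  edge 2 top 25 med -0.09
  edge 3 side 25 med -0.31
  edge 4 side 15 med -0.39
  edge 5 side 19 med -0.26
  edge 6 side 15 med 0.04
granite both [0.5179 0.0567] -0.09
granite top [0.5187 0.056 ] -0.3
granite side [0.5176 0.0572] -0.12
  edge 0 top 25 med 0.17
  edge 1 top 25 med -0.56
  edge 2 top 25 med 1.56
  edge 3 side 25 med -0.2
  edge 4 side 25 med 0.27
  edge 5 side 22 med -0.18
  edge 6 side 24 med -0.43
b both [0.5192 0.1022] 1.82
b top [0.5195 0.1005] 2.27
b side [0.5193 0.1029] 1.46
  edge 0 top 25 med 0.12
  edge 1 top 25 med -0.16
  edge 2 top 18 med 0.12
  edge 3 side 25 med -0.14
  edge 4 side 25 med 0.13
  edge 5 side 23 med -0.11
  edge 6 side 25 med -0.12
a both [ 0.5246 -0.0317] 1.04
a top [ 0.5249 -0.0324] 1.39
a side [ 0.5244 -0.0313] 1.35
  edge 0 top 12 med 2.22
  edge 1 top 25 med -0.3
  edge 2 top 25 med -0.22
  edge 3 top 25 med -0.13
  edge 4 side 25 med -0.25
  edge 5 side 25 med -0.16
  edge 6 side 23 med -0.01
  edge 7 side 23 med -0.06
base both [0.4721 0.3496] -19.91
base top [0.4745 0.3484] -19.29
base side [0.4719 0.3497] -19.86
```

Call:
{"fn": "move_arm", "kwargs": {"targets": [{"offset": [0.33, 0.9, 0], "angular": [0, 0, 0.2], "jaw": 1}, {"offset": [0.66, 1.8, 0], "angular": [0, 0, 0.4], "jaw": 1}, {"offset": [1.0, 2.7, 0], "angular": [0, 0, 0.6], "jaw": 1}, {"offset": [1.4, 3.6, 0], "angular": [0, 0, 0.8], "jaw": 1}, {"offset": [1.8, 4.5, 0], "angular": [0, 0, 1.0], "jaw": 1}, {"offset": [2.1, 5.4, 0], "angular": [0, 0, 1.2], "jaw": 1}, {"offset": [2.4, 6.3, -0.4], "angular": [0, 0, 1.4], "jaw": 1}, {"offset": [2.68, 7.14, -1.0], "angular": [0, 0, 1.4], "jaw": 1}]}}

```text
clock: 1.7
tool_pos: [0.5188, 0.1008, 0.2146]
orientation: [[-0.022, 1.0, 0.004], [1.0, 0.022, 0.001], [0.001, 0.004, -1.0]]
force: [0.3, -0.9, -1.5]
opening: 0.0853
```

Call:
{"fn": "move_arm", "kwargs": {"targets": [{"offset": [0, 0, 0], "angular": [0, 0, 0], "jaw": 1}]}}

```text
clock: 1.8
tool_pos: [0.5153, 0.1054, 0.2107]
orientation: [[-0.033, 0.999, -0.006], [0.999, 0.033, 0.004], [0.005, -0.006, -1.0]]
force: [-0.8, 0.5, -0.4]
opening: 0.0856
```

```bash
cat > snap.py <<'E'
import sys,cv2,numpy as np
from station import camera,sensors
# usage: snap.py tag cam x y w h k ...
tag=sys.argv[1];a=sys.argv[2:]
for i in range(0,len(a),6):
    n=a[i];x,y,w,h,k=map(int,a[i+1:i+6]);im=camera(n);np.save(f"pics/{tag}_{n}.npy",im)
    c=cv2.resize(im[y:y+h,x:x+w,::-1],None,fx=k,fy=k,interpolation=cv2.INTER_CUBIC).copy()
    c=np.clip(c.astype(float)*1.3,0,255).astype(np.uint8)
    for j in range(0,w,10): cv2.putText(c,str(x+j),(j*k,8),0,.3,(0,255,255),1)
    for j in range(0,h,10): cv2.putText(c,str(y+j),(0,j*k+3),0,.3,(0,255,255),1)
    cv2.imwrite(f"pics/{tag}_{n}.png",c)
E
python3 snap.py p1 side 215 150 180 190 3; python3 -c "
from station import sensors;s=sensors.state();print(s['tool_pos'],s['clock'],s['joints']);import numpy as np;print(np.degrees(np.arctan2(s['orientation'][1,1],s['orientation'][0,1])))"
```

```text
[0.51581337 0.10155545 0.21186163] 1.85 [  5.38214512  27.77286867 -27.92960279 102.83944074  15.553854
  53.49431908 -27.59070426]
1.614906168822541
```

View pics/p1_side.png

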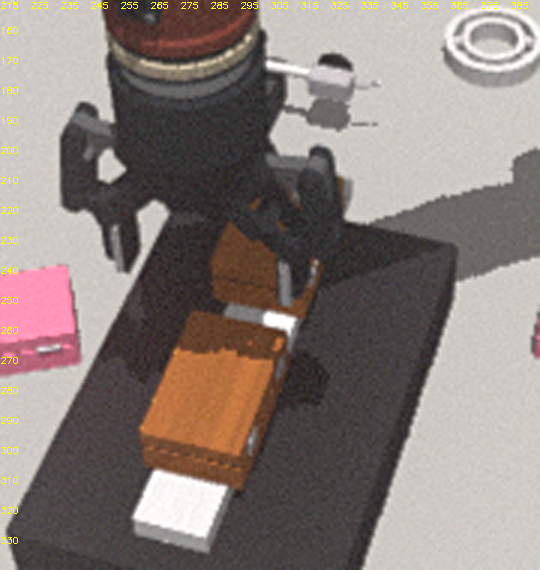

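The gripper straddles case b (tips at about (255,268) and (310,303) in the crop). Descending.

Call:
{"fn": "move_arm", "kwargs": {"targets": [{"offset": [0.05, 0, -0.4], "angular": [0, 0, 0], "jaw": 1}, {"offset": [0.05, 0, -0.8], "angular": [0, 0, 0], "jaw": 1}, {"offset": [0.05, 0, -1.2], "angular": [0, 0, 0], "jaw": 1}, {"offset": [0.05, 0, -1.6], "angular": [0, 0, 0], "jaw": 1}, {"offset": [0.05, 0, -2.0], "angular": [0, 0, 0], "jaw": 1}, {"offset": [0.05, 0, -2.3], "angular": [0, 0, 0], "jaw": 1}, {"offset": [0.05, 0, -2.45], "angular": [0, 0, 0], "jaw": 1}, {"offset": [0.05, 0, -2.45], "angular": [0, 0, 0], "jaw": 1}]}}

```text
clock: 2.65
tool_pos: [0.5194, 0.0967, 0.0911]
orientation: [[-0.019, 1.0, -0.002], [1.0, 0.019, -0.001], [-0.001, -0.002, -1.0]]
force: [-0.3, -0.4, -0.1]
opening: 0.0854
```

```bash
python3 snap.py p2 side 215 150 180 190 3; python3 -c "
from station import sensors;s=sensors.state();print(s['tool_pos'],s['clock'],s['force']);import numpy as np;print(np.degrees(np.arctan2(s['orientation'][1,1],s['orientation'][0,1])))"
```

```text
[0.51999044 0.09721143 0.09180802] 2.7 [-0.03515556  0.51248562 -0.99682909]
1.1350468212476446
```

View pics/p2_side.png

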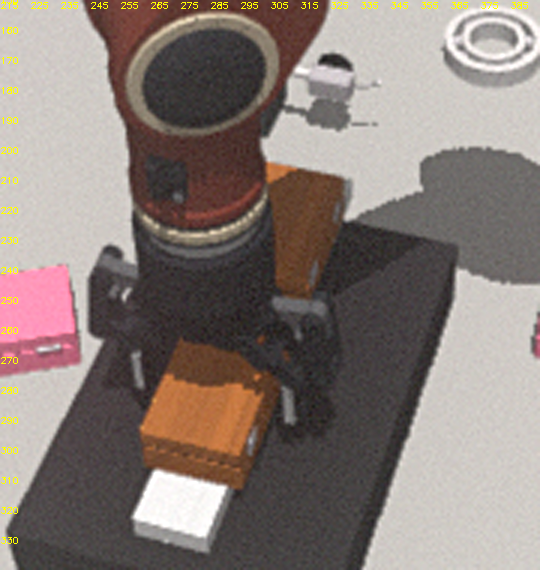

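Call:
{"fn": "move_arm", "kwargs": {"targets": [{"offset": [0, 0.08, -0.06], "angular": [0, 0, 0.05], "jaw": 1}, {"offset": [0, 0.08, -0.06], "angular": [0, 0, 0.05], "jaw": 0.5}, {"offset": [0, 0.08, -0.06], "angular": [0, 0, 0.05], "jaw": 0.4}, {"offset": [0, 0.08, -0.06], "angular": [0, 0, 0.05], "jaw": 0.3}, {"offset": [0, 0.08, -0.06], "angular": [0, 0, 0.05], "jaw": 0.2}, {"offset": [0, 0.08, -0.06], "angular": [0, 0, 0.05], "jaw": 0.2}], "grip_force": 45}}

```text
clock: 3.3
tool_pos: [0.5202, 0.1025, 0.0893]
orientation: [[-0.026, 1.0, 0.001], [1.0, 0.026, 0.0], [0.0, 0.001, -1.0]]
force: [-0.3, 0.9, 5.7]
opening: 0.0616
```

Call:
{"fn": "move_arm", "kwargs": {"targets": [{"offset": [0, 0, 0], "angular": [0, 0, 0], "jaw": 0.2}, {"offset": [0, 0, 0], "angular": [0, 0, 0], "jaw": 0.2}]}}

```text
clock: 3.5
tool_pos: [0.5202, 0.1026, 0.0893]
orientation: [[-0.026, 1.0, 0.001], [1.0, 0.026, 0.0], [0.0, 0.001, -1.0]]
force: [-1.2, 0.5, 5.9]
opening: 0.0614
```

Call:
{"fn": "move_arm", "kwargs": {"targets": [{"offset": [0, 0, 0.1], "angular": [0, 0, 0], "jaw": 0.2}, {"offset": [0, 0, 0.3], "angular": [0, 0, 0], "jaw": 0.2}, {"offset": [0, 0, 0.6], "angular": [0, 0, 0], "jaw": 0.2}, {"offset": [0, 0, 1.0], "angular": [0, 0, 0], "jaw": 0.2}, {"offset": [0, 0.2, 1.3], "angular": [0, 0, 0], "jaw": 0.2}, {"offset": [-0.05, 0.5, 1.5], "angular": [0, 0, -0.3], "jaw": 0.2}, {"offset": [-0.1, 0.9, 1.5], "angular": [0, 0, -0.8], "jaw": 0.2}, {"offset": [-0.2, 1.4, 1.5], "angular": [0, 0, -1.3], "jaw": 0.2}]}}

```text
clock: 4.3
tool_pos: [0.5102, 0.1713, 0.1641]
orientation: [[0.093, 0.996, 0.001], [0.996, -0.093, -0.001], [-0.001, 0.001, -1.0]]
force: [0.0, -0.0, -3.0]
opening: 0.0615
```

Call:
{"fn": "move_arm", "kwargs": {"targets": [{"offset": [-0.1, 0.5, 0], "angular": [0, 0, -0.5], "jaw": 0.2}, {"offset": [-0.2, 1.1, 0], "angular": [0, 0, -1.0], "jaw": 0.2}, {"offset": [-0.3, 1.7, 0], "angular": [0, 0, -1.5], "jaw": 0.2}, {"offset": [-0.4, 2.3, -0.1], "angular": [0, 0, -2.0], "jaw": 0.2}, {"offset": [-0.55, 2.9, -0.4], "angular": [0, 0, -2.5], "jaw": 0.2}, {"offset": [-0.7, 3.3, -0.8], "angular": [0, 0, -2.9], "jaw": 0.2}, {"offset": [-0.76, 3.54, -1.2], "angular": [0, 0, -3.0], "jaw": 0.2}, {"offset": [-0.76, 3.54, -1.4], "angular": [0, 0, -3.0], "jaw": 0.2}]}}

```text
clock: 5.1
tool_pos: [0.4694, 0.3512, 0.0921]
orientation: [[0.338, 0.941, -0.003], [0.941, -0.338, 0.0], [-0.001, -0.003, -1.0]]
force: [0.7, -0.2, -2.1]
opening: 0.0613
```

Call:
{"fn": "move_arm", "kwargs": {"targets": [{"offset": [0, 0, 0], "angular": [0, 0, 0], "jaw": 0.2}, {"offset": [0, 0, 0], "angular": [0, 0, 0], "jaw": 0.2}]}}

```text
clock: 5.3
tool_pos: [0.4729, 0.3477, 0.0939]
orientation: [[0.345, 0.939, 0.001], [0.939, -0.345, -0.001], [-0.001, 0.001, -1.0]]
force: [0.6, -0.7, -2.1]
opening: 0.0611
```

```bash
cat > st.py <<'E'
from station import sensors
import numpy as np
s=sensors.state();o=s['orientation'];print(s['clock'],np.round(s['tool_pos'],4),"F",np.round(s['force'],1),"yang",round(np.degrees(np.arctan2(o[1,1],o[0,1])),2),"z",np.round(o[:,2],4),"op",round(s['opening'],4))
E
python3 snap.py p3 side 150 300 200 180 4; python3 st.py
```

```text
5.35 [0.4732 0.348  0.0944] F [ 0.7  0.  -1.7] yang -20.17 z [ 0.0016  0.     -1.    ] op 0.0617
```

View pics/p3_side.png

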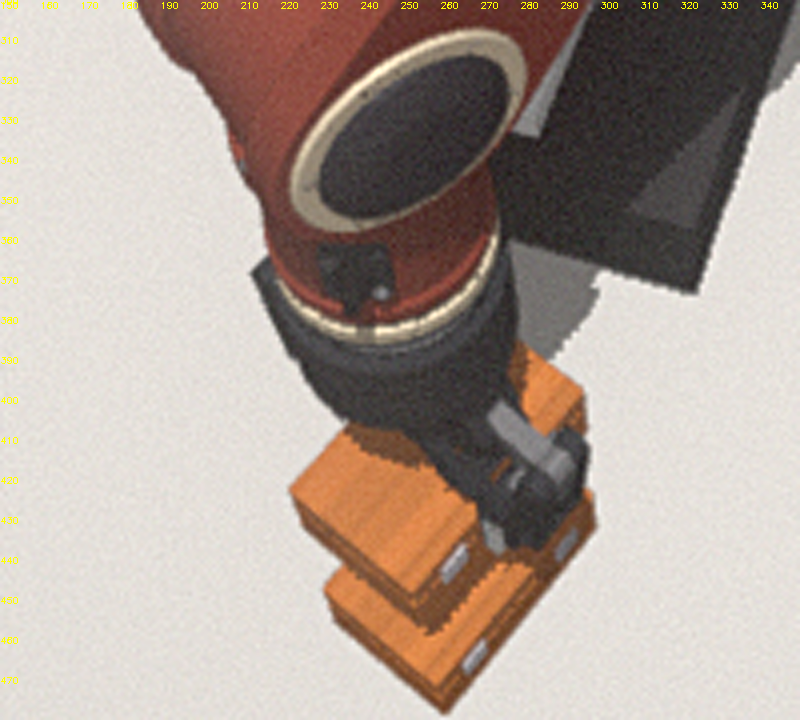

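Run:
```python
from h import *
I={"side":np.load("pics/p3_side.npy")}
c=rect(.031,.048,.131)
o=[("side",c[[0,3,2]],px([(290,489),(415,597),(582,395)],150,300,4))]
# order guess: +x+y is left, -x+y front, -x-y right
p,r=fit(o,[.472,.348,-.35]);rep("clicks",p);print(r)
c=c-[0,0,.001]
rep("held",refine(E("side",c,[2,3]),p,I))
b=rect(.031,.048,.038)
rep("base",refine(E("side",b,[3,2]),[.4721,.3496,-.349],I))
```

```text
clicks [0.4704 0.3484] -20.7
[array([[-0.5,  0.3],
       [-0.4,  0.1],
       [ 1.9, -0.6]])]
  edge 0 side 21 med 0.29
  edge 1 side 24 med -0.04
held [0.4707 0.3477] -20.5
  edge 0 side 24 med 0.0
  edge 1 side 23 med 0.01
base [0.4741 0.3551] -20.44
```

Call:
{"fn": "move_arm", "kwargs": {"targets": [{"offset": [0.01, 0.035, -0.15], "angular": [0, 0, 0.05], "jaw": 0.2}, {"offset": [0.01, 0.035, -0.35], "angular": [0, 0, 0.05], "jaw": 0.2}, {"offset": [0.01, 0.035, -0.55], "angular": [0, 0, 0.05], "jaw": 0.2}, {"offset": [0.01, 0.035, -0.75], "angular": [0, 0, 0.05], "jaw": 0.2}, {"offset": [0.01, 0.035, -0.9], "angular": [0, 0, 0.05], "jaw": 0.2}, {"offset": [0.01, 0.035, -0.96], "angular": [0, 0, 0.05], "jaw": 0.2}, {"offset": [0.01, 0.035, -0.96], "angular": [0, 0, 0.05], "jaw": 0.2}]}}

```text
clock: 6.05
tool_pos: [0.472, 0.3507, 0.0448]
orientation: [[0.338, 0.941, -0.001], [0.941, -0.338, -0.001], [-0.001, -0.001, -1.0]]
force: [-0.1, 0.1, -1.7]
opening: 0.0614
```

```bash
python3 st.py; python3 snap.py p4 side 150 300 200 180 4; python3 st.py
```

```text
6.05 [0.472  0.3507 0.0448] F [-0.1  0.1 -1.7] yang -19.78 z [-1.1e-03 -7.0e-04 -1.0e+00] op 0.0614
6.1 [0.4723 0.351  0.0454] F [ 0.2  0.2 -1.7] yang -19.78 z [-2.e-04  0.e+00 -1.e+00] op 0.0617
```

View pics/p4_side.png

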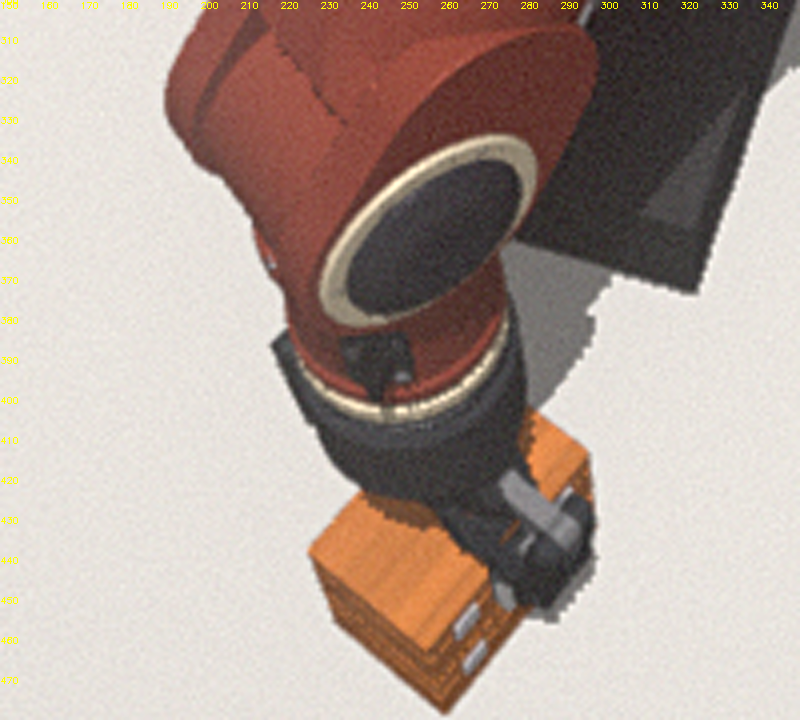

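Run:
```python
from h import *
I={"side":np.load("pics/p4_side.npy")}
c=rect(.031,.048,.0821)
o=[("side",c[[0,3,2]],px([(310,550),(430,648),(588,453)],150,300,4))]
p,r=fit(o,[.472,.348,-.35]);rep("clicks",p);print(r)
q=refine(E("side",c,[2,3]),p,I,W=2);rep("held",q)
b=rect(.031,.048,0)
o=[("side",b[[0,3]],px([(335,620),(446,712)],150,300,4))]
p,r=fit(o,[.472,.35,-.35]);rep("base bottom clicks",p);print(r)
for nm,P in(("p0",[.4720,.3497,-.349]),):
    print(proj("side",wpt(P,b)),o[0][2])
```

```text
clicks [0.4702 0.3503] -19.6
[array([[-0.8, -0.1],
       [-0.2,  0.8],
       [ 1.4, -0.9]])]
  edge 0 side 17 med -0.25
  edge 1 side 23 med 0.01
held [0.4708 0.3506] -19.62
base bottom clicks [0.4729 0.3475] -19.14
[array([[-0.5, -0.4],
       [ 0.5,  0.4]])]
[[232.72059329 455.21535805]
 [271.47239334 410.11579932]
 [299.42699258 431.82889606]
 [261.11608743 479.54436865]] [[233.375 454.625]
 [261.125 477.625]]
```

Call:
{"fn": "move_arm", "kwargs": {"targets": [{"offset": [0.02, -0.02, -0.03], "angular": [0, 0, 0], "jaw": 0.2}, {"offset": [0.02, -0.02, -0.06], "angular": [0, 0, 0], "jaw": 0.2}, {"offset": [0.02, -0.02, -0.09], "angular": [0, 0, 0], "jaw": 0.2}, {"offset": [0.02, -0.02, -0.09], "angular": [0, 0, 0], "jaw": 0.2}]}}

```text
clock: 6.5
tool_pos: [0.4733, 0.3498, 0.0409]
orientation: [[0.339, 0.941, -0.0], [0.941, -0.339, -0.0], [-0.0, -0.0, -1.0]]
force: [-0.7, 1.2, -2.4]
opening: 0.0617
```

Call:
{"fn": "move_arm", "kwargs": {"targets": [{"offset": [0, 0, -0.02], "angular": [0, 0, 0], "jaw": 0.2}, {"offset": [0, 0, -0.03], "angular": [0, 0, 0], "jaw": 0.2}]}}

```text
clock: 6.7
tool_pos: [0.4733, 0.35, 0.0395]
orientation: [[0.338, 0.941, -0.0], [0.941, -0.338, 0.0], [0.0, -0.0, -1.0]]
force: [-0.9, -0.8, -1.8]
opening: 0.0613
```

Call:
{"fn": "move_arm", "kwargs": {"targets": [{"offset": [0, 0, -0.015], "angular": [0, 0, 0], "jaw": 0.2}, {"offset": [0, 0, -0.02], "angular": [0, 0, 0], "jaw": 0.2}]}}

```text
clock: 6.9
tool_pos: [0.4733, 0.35, 0.0393]
orientation: [[0.338, 0.941, 0.0], [0.941, -0.338, -0.0], [0.0, 0.0, -1.0]]
force: [-2.3, -1.6, 5.9]
opening: 0.0617
```

Call:
{"fn": "move_arm", "kwargs": {"targets": [{"offset": [0, 0, -0.01], "angular": [0, 0, 0], "jaw": 0.2}, {"offset": [0, 0, -0.015], "angular": [0, 0, 0], "jaw": 0.2}]}}

```text
clock: 7.1
tool_pos: [0.4733, 0.35, 0.0393]
orientation: [[0.338, 0.941, 0.001], [0.941, -0.338, -0.0], [0.0, 0.001, -1.0]]
force: [-1.9, -3.2, 10.3]
opening: 0.0617
```

Contact occurs right at the predicted height. Easing off a little, then releasing and rising.

Call:
{"fn": "move_arm", "kwargs": {"targets": [{"offset": [0, 0, 0.02], "angular": [0, 0, 0], "jaw": 0.2}, {"offset": [0, 0, 0.02], "angular": [0, 0, 0], "jaw": 0.4}, {"offset": [0, 0, 0.02], "angular": [0, 0, 0], "jaw": 0.6}, {"offset": [0, 0, 0.02], "angular": [0, 0, 0], "jaw": 0.9}, {"offset": [0, 0, 0.02], "angular": [0, 0, 0], "jaw": 0.9}]}}

```text
clock: 7.6
tool_pos: [0.4734, 0.3501, 0.0385]
orientation: [[0.339, 0.941, -0.0], [0.941, -0.339, 0.0], [0.0, -0.0, -1.0]]
force: [-0.2, -0.7, -0.6]
opening: 0.0816
```

Call:
{"fn": "move_arm", "kwargs": {"targets": [{"offset": [0, 0, 0.3], "angular": [0, 0, 0], "jaw": 1}, {"offset": [0, 0, 0.7], "angular": [0, 0, 0], "jaw": 1}, {"offset": [0, 0, 1.2], "angular": [0, 0, 0], "jaw": 1}, {"offset": [0, 0, 1.9], "angular": [0, 0, 0], "jaw": 1}, {"offset": [0.1, -0.6, 2.7], "angular": [0, 0, 0.8], "jaw": 1}, {"offset": [0.2, -1.4, 3.2], "angular": [0, 0, 1.6], "jaw": 1}, {"offset": [0.3, -2.3, 3.4], "angular": [0, 0, 2.5], "jaw": 1}, {"offset": [0.4, -3.2, 3.4], "angular": [0, 0, 3.3], "jaw": 1}]}}

```text
clock: 8.4
tool_pos: [0.4946, 0.1894, 0.2121]
orientation: [[0.053, 0.999, 0.006], [0.999, -0.053, 0.002], [0.002, 0.006, -1.0]]
force: [1.5, -0.1, -1.2]
opening: 0.0855
```

```bash
python3 st.py; python3 snap.py p5 side 150 200 200 200 3 top 140 205 220 95 3
```

```text
8.4 [0.4946 0.1894 0.2121] F [ 1.5 -0.1 -1.2] yang -3.06 z [ 0.0061  0.0021 -1.    ] op 0.0855
```

View pics/p5_top.png

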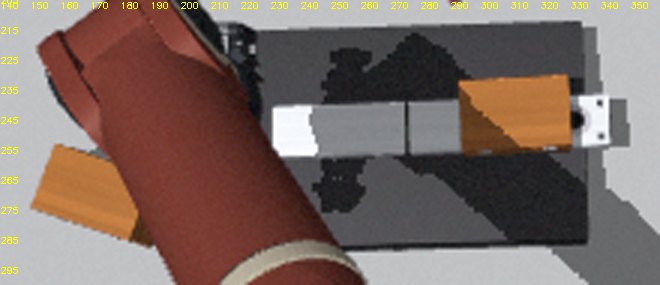

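Run:
```python
import numpy as np,cv2
c=np.load("pics/p5_side.npy")[380:480,200:330,::-1]
cv2.imwrite("pics/p5_s2.png",cv2.resize(c,None,fx=6,fy=6,interpolation=cv2.INTER_CUBIC))
```

```text
(no output)
```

View pics/p5_s2.png

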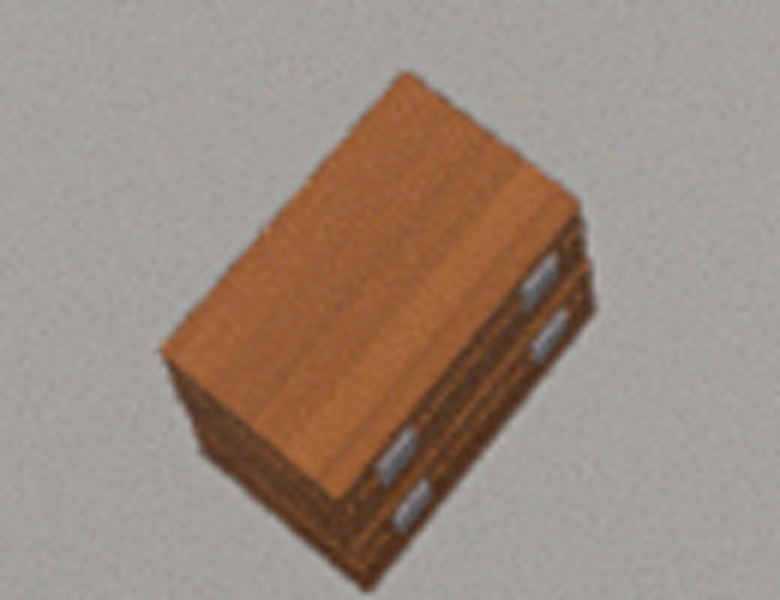

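Run:
```python
from h import *
I={"side":np.load("pics/p5_side.npy")};I0={"side":np.load("pics/side0.npy")}
b=rect(.031,.048,.038)
rep("base0 side",refine(E("side",b,[0,1,2,3]),[.472,.3497,-.349],I0))
c=rect(.031,.048,.076)
q=refine(E("side",c,[0,1,2,3]),[.472,.350,-.349],I);rep("b",q)
# base -x & +y bottom edges now
f=rect(.031,.048,0)
rep("basebot",refine(E("side",f,[1,2,3]),[.472,.350,-.349],I,W=3))
rep("basebot0",refine(E("side",f,[2,3]),[.472,.350,-.349],I0,W=3))
print(proj("side",wpt([.472,.3497,-.349],b)),proj("side",wpt(q,rect(.031,.048,.038))))
```

```text
edge 0 side 25 med -0.07
  edge 1 side 25 med -0.14
  edge 2 side 22 med -0.19
  edge 3 side 22 med -0.14
base0 side [0.4718 0.3497] -19.88
  edge 0 side 25 med -0.11
  edge 1 side 25 med -0.18
  edge 2 side 25 med -0.22
  edge 3 side 22 med -0.19
b [0.4725 0.35  ] -19.81
  edge 0 side 5 med 1.49
  edge 1 side 25 med 0.02
  edge 2 side 25 med 0.03
basebot [0.4728 0.3487] -19.96
  edge 0 side 25 med -0.03
  edge 1 side 25 med 0.02
basebot0 [0.4728 0.3488] -20.1
[[229.42633818 446.68237503]
 [269.59600877 400.60932435]
 [298.41436519 422.7556882 ]
 [258.70815086 471.59211763]] [[229.10976488 446.87702972]
 [269.16608552 400.67676804]
 [298.05143172 422.73111211]
 [258.47560911 471.69124015]]
```

Case b sits on the base within 1 mm and 0.1°, and the base hasn't moved. Next is case a.

Call:
{"fn": "move_arm", "kwargs": {"targets": [{"offset": [0.1, -0.8, 0], "angular": [0, 0, 0.2], "jaw": 1}, {"offset": [0.2, -1.7, 0], "angular": [0, 0, 0.4], "jaw": 1}, {"offset": [0.3, -2.6, 0], "angular": [0, 0, 0.6], "jaw": 1}, {"offset": [0.45, -3.4, -0.1], "angular": [0, 0, 0.8], "jaw": 1}, {"offset": [0.55, -4.0, -0.2], "angular": [0, 0, 0.9], "jaw": 1}, {"offset": [0.63, -4.44, -0.4], "angular": [0, 0, 0.9], "jaw": 1}, {"offset": [0.63, -4.44, -0.6], "angular": [0, 0, 0.9], "jaw": 1}, {"offset": [0.63, -4.44, -0.6], "angular": [0, 0, 0.9], "jaw": 1}]}}

```text
clock: 9.3
tool_pos: [0.5238, -0.0315, 0.178]
orientation: [[-0.021, 1.0, -0.003], [1.0, 0.021, 0.001], [0.001, -0.003, -1.0]]
force: [-0.5, 1.0, -0.5]
opening: 0.0857
```

```bash
python3 snap.py p6 side 215 150 180 190 3; python3 st.py;python3 - <<'E'
from h import *
I={"top":np.load("pics/p5_top.npy")}
c=rect(.031,.048,.126)
rep("a top",refine(E("top",c,[0,3,1]),[.5246,-.0317,.02],I))
E
```

```text
9.35 [ 0.5243 -0.0303  0.1787] F [0.4 0.2 0.8] yang 1.32 z [-0.0011  0.0014 -1.    ] op 0.0855
  edge 0 top 25 med 0.05
  edge 1 top 25 med 0.06
  edge 2 top 16 med 0.14
a top [ 0.5249 -0.0324] 1.5
```

View pics/p6_side.png

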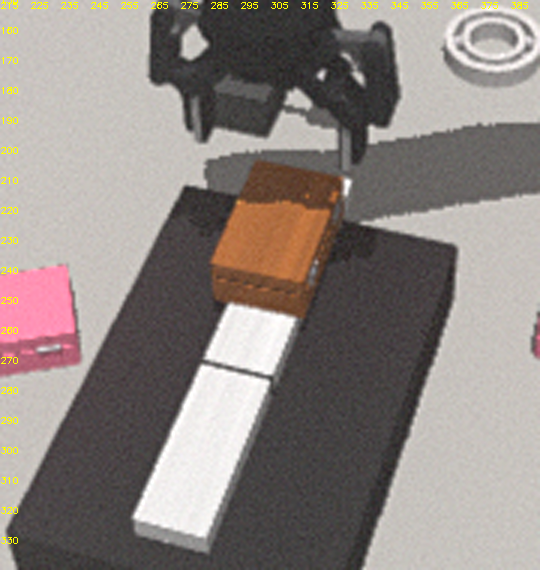

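Call:
{"fn": "move_arm", "kwargs": {"targets": [{"offset": [0.01, -0.02, -0.4], "angular": [0, 0, 0], "jaw": 1}, {"offset": [0.01, -0.02, -0.8], "angular": [0, 0, 0], "jaw": 1}, {"offset": [0.01, -0.02, -1.2], "angular": [0, 0, 0], "jaw": 1}, {"offset": [0.01, -0.02, -1.5], "angular": [0, 0, 0], "jaw": 1}, {"offset": [0.01, -0.02, -1.7], "angular": [0, 0, 0], "jaw": 1}, {"offset": [0.01, -0.02, -1.77], "angular": [0, 0, 0], "jaw": 1}, {"offset": [0.01, -0.02, -1.77], "angular": [0, 0, 0], "jaw": 1}]}}

```text
clock: 10.05
tool_pos: [0.5255, -0.0321, 0.0905]
orientation: [[-0.023, 1.0, 0.0], [1.0, 0.023, 0.0], [0.0, 0.0, -1.0]]
force: [-0.4, -0.3, -0.3]
opening: 0.0857
```

```bash
python3 snap.py p7 side 215 150 180 190 3; python3 st.py
```

```text
10.1 [ 0.5258 -0.0324  0.0909] F [-0.3  0.4 -0.3] yang 1.27 z [ 1.e-03  3.e-04 -1.e+00] op 0.0855
```

View pics/p7_side.png

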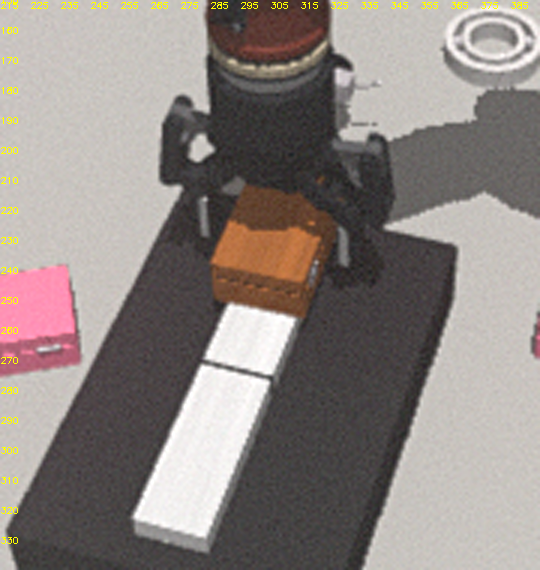

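The fingers straddle case a evenly. Closing.

Call:
{"fn": "move_arm", "kwargs": {"targets": [{"offset": [0, 0, -0.03], "angular": [0, 0, 0], "jaw": 1}, {"offset": [0, 0, -0.03], "angular": [0, 0, 0], "jaw": 0.5}, {"offset": [0, 0, -0.03], "angular": [0, 0, 0], "jaw": 0.4}, {"offset": [0, 0, -0.03], "angular": [0, 0, 0], "jaw": 0.3}, {"offset": [0, 0, -0.03], "angular": [0, 0, 0], "jaw": 0.2}, {"offset": [0, 0, -0.03], "angular": [0, 0, 0], "jaw": 0.2}, {"offset": [0, 0, -0.03], "angular": [0, 0, 0], "jaw": 0.2}, {"offset": [0, 0, -0.03], "angular": [0, 0, 0], "jaw": 0.2}]}}

```text
clock: 10.9
tool_pos: [0.5256, -0.0331, 0.0894]
orientation: [[-0.021, 1.0, 0.001], [1.0, 0.021, -0.0], [-0.0, 0.001, -1.0]]
force: [-0.3, -0.1, 5.5]
opening: 0.0613
```

```bash
python3 st.py
```

```text
10.9 [ 0.5256 -0.0331  0.0894] F [-0.3 -0.1  5.5] yang 1.21 z [ 7.e-04 -2.e-04 -1.e+00] op 0.0613
```

Call:
{"fn": "move_arm", "kwargs": {"targets": [{"offset": [0, 0, 0.1], "angular": [0, 0, 0], "jaw": 0.2}, {"offset": [0, 0, 0.4], "angular": [0, 0, 0], "jaw": 0.2}, {"offset": [0, 0, 0.8], "angular": [0, 0, 0], "jaw": 0.2}, {"offset": [0, 0.1, 1.3], "angular": [0, 0, 0], "jaw": 0.2}, {"offset": [0, 0.5, 1.7], "angular": [0, 0, -0.2], "jaw": 0.2}, {"offset": [-0.1, 1.1, 1.9], "angular": [0, 0, -0.6], "jaw": 0.2}, {"offset": [-0.2, 1.8, 1.9], "angular": [0, 0, -1.0], "jaw": 0.2}, {"offset": [-0.3, 2.5, 1.9], "angular": [0, 0, -1.4], "jaw": 0.2}]}}

```text
clock: 11.7
tool_pos: [0.5097, 0.0926, 0.1837]
orientation: [[0.104, 0.995, -0.0], [0.995, -0.104, -0.0], [-0.0, -0.0, -1.0]]
force: [0.7, 0.0, -2.4]
opening: 0.0613
```

Call:
{"fn": "move_arm", "kwargs": {"targets": [{"offset": [-0.1, 0.7, 0], "angular": [0, 0, -0.4], "jaw": 0.2}, {"offset": [-0.2, 1.4, 0], "angular": [0, 0, -0.8], "jaw": 0.2}, {"offset": [-0.3, 2.1, 0], "angular": [0, 0, -1.2], "jaw": 0.2}, {"offset": [-0.4, 2.8, 0], "angular": [0, 0, -1.6], "jaw": 0.2}, {"offset": [-0.5, 3.5, 0], "angular": [0, 0, -2.0], "jaw": 0.2}, {"offset": [-0.6, 4.2, -0.2], "angular": [0, 0, -2.4], "jaw": 0.2}, {"offset": [-0.7, 4.8, -0.5], "angular": [0, 0, -2.7], "jaw": 0.2}, {"offset": [-0.76, 5.12, -0.9], "angular": [0, 0, -2.84], "jaw": 0.2}]}}

```text
clock: 12.5
tool_pos: [0.4708, 0.3521, 0.1385]
orientation: [[0.338, 0.941, -0.0], [0.941, -0.338, 0.004], [0.003, -0.001, -1.0]]
force: [-0.1, 0.4, -2.0]
opening: 0.0617
```

Call:
{"fn": "move_arm", "kwargs": {"targets": [{"offset": [0, 0, 0], "angular": [0, 0, 0], "jaw": 0.2}, {"offset": [0, 0, -0.4], "angular": [0, 0, 0], "jaw": 0.2}, {"offset": [0, 0, -0.6], "angular": [0, 0, 0], "jaw": 0.2}, {"offset": [0, 0, -0.7], "angular": [0, 0, 0], "jaw": 0.2}, {"offset": [0, 0, -0.7], "angular": [0, 0, 0], "jaw": 0.2}]}}

```text
clock: 13.0
tool_pos: [0.4724, 0.3468, 0.1033]
orientation: [[0.343, 0.939, -0.001], [0.939, -0.343, -0.001], [-0.002, -0.001, -1.0]]
force: [-0.5, -0.7, -2.5]
opening: 0.0613
```

```bash
python3 snap.py p8 side 150 300 200 180 4; python3 st.py
```

```text
13.05 [0.4727 0.3474 0.104 ] F [-0.2 -0.6 -2.3] yang -20.03 z [ 0.e+00 -1.e-04 -1.e+00] op 0.0613
```

View pics/p8_side.png

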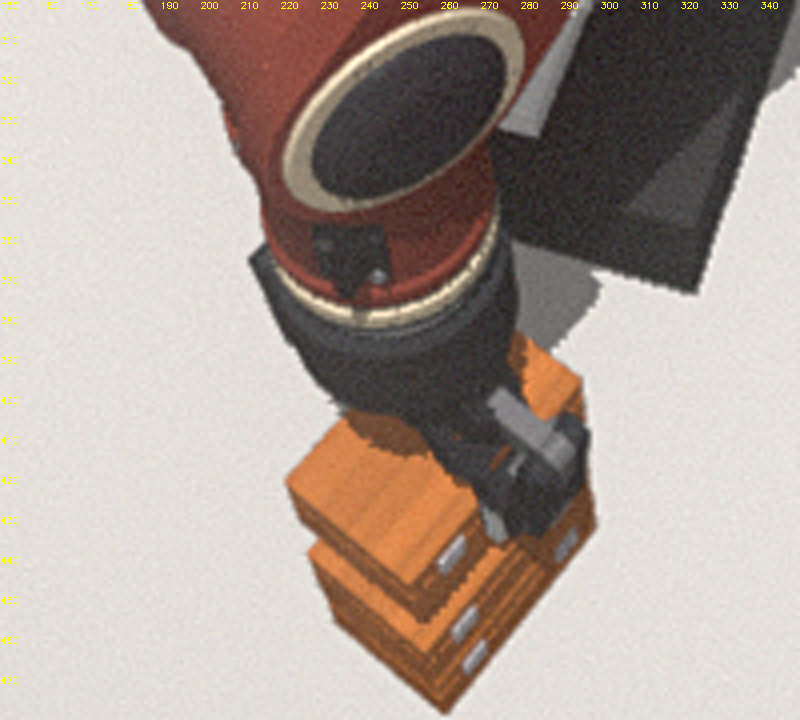

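Run:
```python
from h import *
I={"side":np.load("pics/p8_side.npy")}
c=rect(.031,.048,.1406)
rep("held",refine(E("side",c,[2,3,1]),[.4726,.3484,-.35],I,W=3))
rep("held2",refine(E("side",c,[2,3]),[.4726,.3484,-.35],I,W=3))
b=rect(.031,.048,.076)
rep("b",refine(E("side",b,[3]),[.4725,.350,-.347],I,W=2))
```

```text
edge 0 side 22 med -0.02
  edge 1 side 24 med -0.16
  edge 2 side 17 med -0.31
held [0.4709 0.3487] -19.91
  edge 0 side 21 med 0.14
  edge 1 side 23 med -0.03
held2 [0.4703 0.3487] -19.89Traceback (most recent call last):
  File "<stdin>", line 7, in <module>
  File "h.py", line 43, in refine
    p=least_squares(f,p,loss='soft_l1',f_scale=.4).x
      ~~~~~~~~~~~~~^^^^^^^^^^^^^^^^^^^^^^^^^^^^^^^
    return func(*args, **kwargs)
    vector_fun = VectorFunction(
        fun_wrapped,
    ...<6 lines>...
        workers=workers
    )
    self._update_fun()
    ~~~~~~~~~~~~~~~~^^
    self.f = self.fun_wrapped(xp_copy(self.x))
             ~~~~~~~~~~~~~~~~^^^^^^^^^^^^^^^^^
    return np.atleast_1d(self.fun(x))
                         ~~~~~~~~^^^
    return self.f(x, *self.args, **self.kwargs)
           ~~~~~~^^^^^^^^^^^^^^^^^^^^^^^^^^^^^^
  File "h.py", line 42, in f
    return np.concatenate(r)
           ~~~~~~~~~~~~~~^^^
ValueError: need at least one array to concatenate
```

Call:
{"fn": "move_arm", "kwargs": {"targets": [{"offset": [0.0, 0.025, -0.15], "angular": [0, 0, 0], "jaw": 0.2}, {"offset": [0.0, 0.025, -0.3], "angular": [0, 0, 0], "jaw": 0.2}, {"offset": [0.0, 0.025, -0.42], "angular": [0, 0, 0], "jaw": 0.2}, {"offset": [0.0, 0.025, -0.46], "angular": [0, 0, 0], "jaw": 0.2}, {"offset": [0.0, 0.025, -0.46], "angular": [0, 0, 0], "jaw": 0.2}, {"offset": [0.0, 0.025, -0.46], "angular": [0, 0, 0], "jaw": 0.2}]}}

```text
clock: 13.65
tool_pos: [0.4724, 0.3493, 0.0809]
orientation: [[0.342, 0.94, 0.0], [0.94, -0.342, 0.0], [0.0, 0.0, -1.0]]
force: [0.5, -0.0, -2.5]
opening: 0.0614
```

```bash
python3 st.py
```

```text
13.65 [0.4724 0.3493 0.0809] F [ 0.5 -0.  -2.5] yang -19.98 z [ 1.e-04  3.e-04 -1.e+00] op 0.0614
```

Call:
{"fn": "move_arm", "kwargs": {"targets": [{"offset": [0.01, -0.012, -0.03], "angular": [0, 0, 0.02], "jaw": 0.2}, {"offset": [0.01, -0.012, -0.05], "angular": [0, 0, 0.02], "jaw": 0.2}, {"offset": [0.01, -0.012, -0.05], "angular": [0, 0, 0.02], "jaw": 0.2}]}}

```text
clock: 13.95
tool_pos: [0.4728, 0.3484, 0.0782]
orientation: [[0.34, 0.94, -0.0], [0.94, -0.34, -0.0], [-0.0, -0.0, -1.0]]
force: [-1.1, -0.3, -1.5]
opening: 0.0616
```

Call:
{"fn": "move_arm", "kwargs": {"targets": [{"offset": [0, 0, -0.015], "angular": [0, 0, 0], "jaw": 0.2}, {"offset": [0, 0, -0.025], "angular": [0, 0, 0], "jaw": 0.2}]}}

```text
clock: 14.15
tool_pos: [0.4729, 0.3486, 0.0774]
orientation: [[0.34, 0.94, 0.0], [0.94, -0.34, 0.0], [0.0, 0.0, -1.0]]
force: [0.1, -1.0, 3.1]
opening: 0.0613
```

Contact at 0.0774, as predicted. A slight extra press, then release.

Call:
{"fn": "move_arm", "kwargs": {"targets": [{"offset": [0, 0, -0.01], "angular": [0, 0, 0], "jaw": 0.2}, {"offset": [0, 0, -0.005], "angular": [0, 0, 0], "jaw": 0.3}, {"offset": [0, 0, 0.0], "angular": [0, 0, 0], "jaw": 0.5}, {"offset": [0, 0, 0.0], "angular": [0, 0, 0], "jaw": 0.7}, {"offset": [0, 0, 0.0], "angular": [0, 0, 0], "jaw": 0.95}, {"offset": [0, 0, 0.0], "angular": [0, 0, 0], "jaw": 0.95}]}}

```text
clock: 14.75
tool_pos: [0.4729, 0.3487, 0.077]
orientation: [[0.34, 0.94, 0.0], [0.94, -0.34, 0.0], [0.0, -0.0, -1.0]]
force: [0.9, -0.6, -0.5]
opening: 0.0835
```

Call:
{"fn": "move_arm", "kwargs": {"targets": [{"offset": [0, 0, 0.3], "angular": [0, 0, 0], "jaw": 1}, {"offset": [0, 0, 0.7], "angular": [0, 0, 0], "jaw": 1}, {"offset": [0, 0, 1.2], "angular": [0, 0, 0], "jaw": 1}, {"offset": [0, 0, 1.8], "angular": [0, 0, 0], "jaw": 1}, {"offset": [0.1, -0.5, 2.3], "angular": [0, 0, 0.8], "jaw": 1}, {"offset": [0.2, -1.3, 2.6], "angular": [0, 0, 1.6], "jaw": 1}, {"offset": [0.2, -2.2, 2.6], "angular": [0, 0, 2.5], "jaw": 1}, {"offset": [0.2, -3.0, 2.6], "angular": [0, 0, 3.3], "jaw": 1}]}}

```text
clock: 15.55
tool_pos: [0.4832, 0.1966, 0.2076]
orientation: [[0.057, 0.998, 0.002], [0.998, -0.057, -0.0], [-0.0, 0.002, -1.0]]
force: [0.7, 0.1, -0.7]
opening: 0.0854
```

```bash
python3 st.py; python3 snap.py p9 side 200 360 120 120 6 top 140 205 220 95 3
```

```text
15.55 [0.4832 0.1966 0.2076] F [ 0.7  0.1 -0.7] yang -3.24 z [ 1.7e-03 -3.0e-04 -1.0e+00] op 0.0854
```

View pics/p9_side.png

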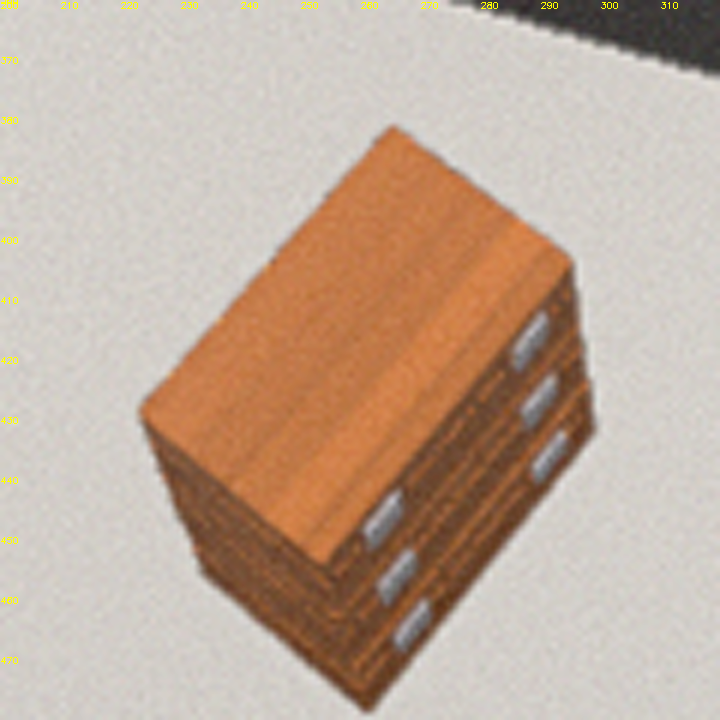

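View pics/p9_top.png

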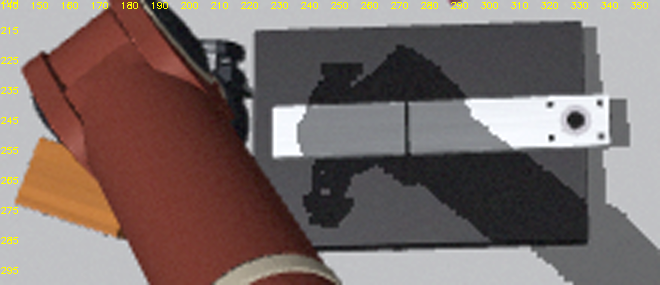

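The column is straight. Now measuring the plate, granite and stylus.

Run:
```python
from h import *
I={n:np.load(f"pics/p9_{n}.npy") for n in M}
c=rect(.031,.048,.114);rep("stack a",refine(E("side",c,[0,1,2,3]),[.4725,.350,-.347],I,verbose=False))
p=rect(.023,.15,.088);x0=[.5211,.034,.011]
rep("plate both",refine(E("top",p,[0,1,3])+E("side",p,[0,2,3]),x0,I,W=3))
rep("plate top",refine(E("top",p,[0,1,3]),x0,I,W=3,verbose=False))
rep("plate side",refine(E("side",p,[0,2,3]),x0,I,W=3,verbose=False))
c=I["side"][150:360,210:390,::-1];cv2.imwrite("pics/p9_s2.png",cv2.resize(c,None,fx=4,fy=4,interpolation=cv2.INTER_CUBIC)[:,:])
c=I["side"][120:210,280:400,::-1];cv2.imwrite("pics/p9_s3.png",cv2.resize(c,None,fx=6,fy=6,interpolation=cv2.INTER_CUBIC))
```

```text
stack a [0.4724 0.35  ] -19.48
  edge 0 top 25 med 0.12
  edge 1 top 25 med -0.12
  edge 2 top 25 med -0.37
  edge 3 side 13 med -0.05
  edge 4 side 14 med 0.08
  edge 5 side 25 med 0.29
plate both [0.5215 0.0352] 0.45
plate top [0.5219 0.0349] 0.37
plate side [0.5212 0.0357] 0.59
```

View pics/p9_s2.png

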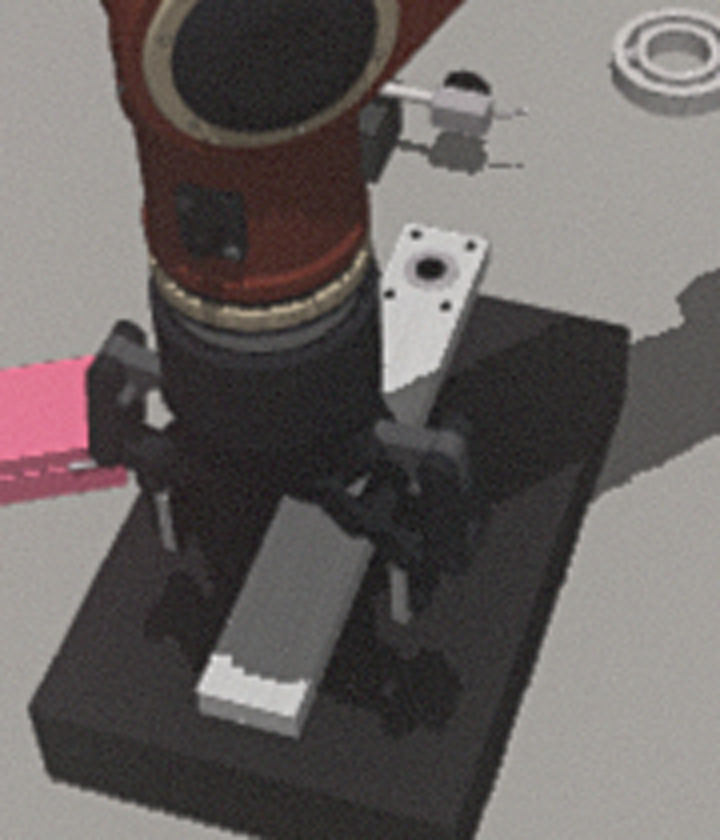

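View pics/p9_s3.png

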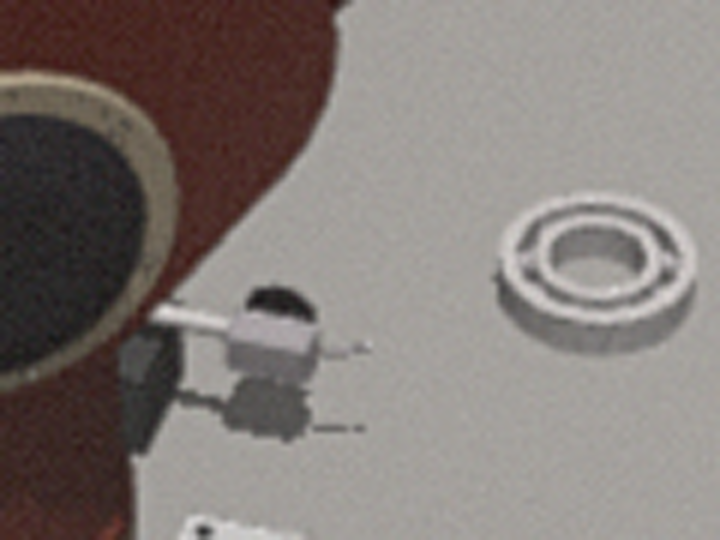

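Call:
{"fn": "move_arm", "kwargs": {"targets": [{"offset": [0.2, -0.2, 0], "angular": [0, 0, 0.3], "jaw": 0.6}, {"offset": [0.5, -0.5, -0.3], "angular": [0, 0, 0.6], "jaw": 0.6}, {"offset": [0.75, -0.67, -0.7], "angular": [0, 0, 0.74], "jaw": 0.6}, {"offset": [0.75, -0.67, -1.1], "angular": [0, 0, 0.74], "jaw": 0.6}, {"offset": [0.75, -0.67, -1.5], "angular": [0, 0, 0.74], "jaw": 0.6}, {"offset": [0.75, -0.67, -1.8], "angular": [0, 0, 0.74], "jaw": 0.6}, {"offset": [0.75, -0.67, -1.8], "angular": [0, 0, 0.74], "jaw": 0.6}, {"offset": [0.75, -0.67, -1.8], "angular": [0, 0, 0.74], "jaw": 0.6}]}}

```text
clock: 16.45
tool_pos: [0.5204, 0.1659, 0.1172]
orientation: [[-0.006, 1.0, 0.0], [1.0, 0.006, 0.001], [0.001, 0.0, -1.0]]
force: [-0.8, -0.8, -0.2]
opening: 0.068
```

```bash
python3 snap.py q1 side 210 150 180 200 4; python3 st.py
python3 - <<'E'
from h import *
print(proj("side",[[.5168,-.243,.062]]),proj("top",[[.5168,-.243,.062]]))
E
```

```text
16.5 [0.5208 0.1659 0.1178] F [0.1 0.3 0.7] yang 0.34 z [ 1.3e-03  9.0e-04 -1.0e+00] op 0.0684
[[341.29765635 176.85297356]] [[389.67861639 246.94516895]]
```

View pics/q1_side.png

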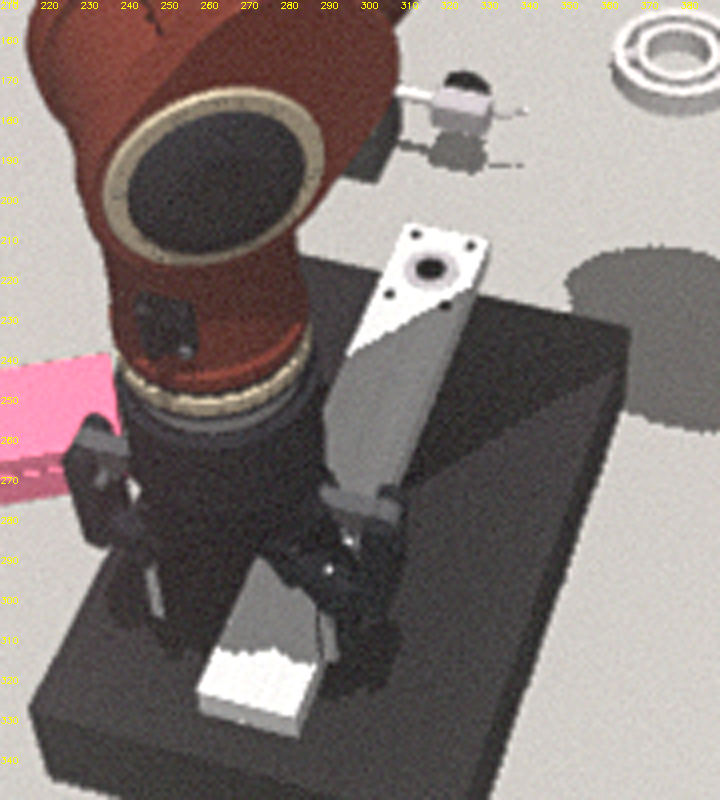

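Call:
{"fn": "move_arm", "kwargs": {"targets": [{"offset": [0, 0, -0.3], "angular": [0, 0, 0.02], "jaw": 0.5}, {"offset": [0, 0, -0.6], "angular": [0, 0, 0.02], "jaw": 0.4}, {"offset": [0, 0, -0.8], "angular": [0, 0, 0.02], "jaw": 0.3}, {"offset": [0, 0, -0.88], "angular": [0, 0, 0.02], "jaw": 0.25}, {"offset": [0, 0, -0.88], "angular": [0, 0, 0.02], "jaw": 0.25}, {"offset": [0, 0, -0.88], "angular": [0, 0, 0.02], "jaw": 0.25}]}}

```text
clock: 17.1
tool_pos: [0.5208, 0.1654, 0.0737]
orientation: [[-0.007, 1.0, 0.001], [1.0, 0.007, 0.001], [0.001, 0.001, -1.0]]
force: [-0.2, 0.2, -0.2]
opening: 0.0532
```

```bash
python3 snap.py q2 side 240 250 90 100 8; python3 st.py
```

```text
17.15 [0.5208 0.1654 0.0737] F [ 0.3  0.9 -0. ] yang 0.41 z [ 1.3e-03  6.0e-04 -1.0e+00] op 0.0537
```

View pics/q2_side.png

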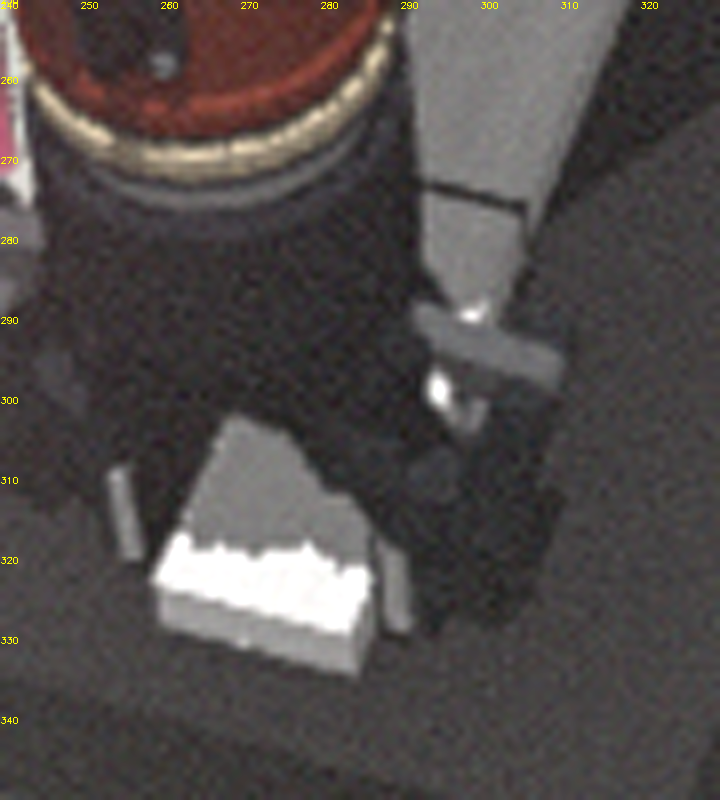

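Call:
{"fn": "move_arm", "kwargs": {"targets": [{"offset": [0, 0, -0.03], "angular": [0, 0, 0], "jaw": 0.2}, {"offset": [0, 0, -0.05], "angular": [0, 0, 0], "jaw": 0.2}, {"offset": [0, 0, -0.05], "angular": [0, 0, 0], "jaw": 0.2}]}}

```text
clock: 17.45
tool_pos: [0.5203, 0.165, 0.0705]
orientation: [[-0.007, 1.0, -0.0], [1.0, 0.007, -0.0], [-0.0, -0.0, -1.0]]
force: [-0.6, -0.4, -0.4]
opening: 0.0513
```

Call:
{"fn": "move_arm", "kwargs": {"targets": [{"offset": [0, 0, -0.02], "angular": [0, 0, 0], "jaw": 0.2}, {"offset": [0, 0, -0.04], "angular": [0, 0, 0], "jaw": 0.2}, {"offset": [0, 0, -0.04], "angular": [0, 0, 0], "jaw": 0.2}]}}

```text
clock: 17.75
tool_pos: [0.5202, 0.165, 0.0684]
orientation: [[-0.007, 1.0, -0.0], [1.0, 0.007, -0.0], [-0.0, -0.0, -1.0]]
force: [0.8, 0.3, 0.6]
opening: 0.051
```

Call:
{"fn": "move_arm", "kwargs": {"targets": [{"offset": [0, 0, 0], "angular": [0, 0, 0], "jaw": 0.1}, {"offset": [0, 0, 0], "angular": [0, 0, 0], "jaw": 0.0}, {"offset": [0, 0, 0], "angular": [0, 0, 0], "jaw": -0.1}, {"offset": [0, 0, 0], "angular": [0, 0, 0], "jaw": -0.2}, {"offset": [0, 0, 0], "angular": [0, 0, 0], "jaw": -0.2}], "grip_force": 80}}

```text
clock: 18.25
tool_pos: [0.5204, 0.1651, 0.069]
orientation: [[-0.007, 1.0, 0.0], [1.0, 0.007, -0.0], [-0.0, 0.0, -1.0]]
force: [-1.0, 0.2, 5.1]
opening: 0.0442
```

```bash
python3 st.py;python3 snap.py q3 side 240 150 130 190 4 top 200 205 200 95 4; python3 st.py
cat > plate.py <<'E'
import sys
from h import *
I={n:np.load(f"pics/{sys.argv[1]}_{n}.npy") for n in M}
x0=[float(sys.argv[2]),float(sys.argv[3]),np.radians(float(sys.argv[4]))]
p=rect(.023,.15,.088)
for nm,e in(("both",E("top",p,[0,1,2])+E("side",p,[0,2,1,3])),("top",E("top",p,[0,1,2])),("side",E("side",p,[0,2,1,3]))):
    q=refine(e,x0,I,W=3,verbose=nm=="both",th=15);rep("plate "+nm,q)
E
python3 plate.py q3 .5217 .0352 .45
```

```text
18.25 [0.5204 0.1651 0.069 ] F [-1.   0.2  5.1] yang 0.42 z [ 3.e-04 -0.e+00 -1.e+00] op 0.0442
18.35 [0.5204 0.1651 0.0689] F [-0.7 -0.9  5.8] yang 0.42 z [ 4.e-04 -0.e+00 -1.e+00] op 0.0444
  edge 0 top 23 med 0.32
  edge 1 top 25 med 0.15
  edge 2 top 19 med -0.06
  edge 3 side 20 med 0.2
  edge 4 side 17 med 1.74
  edge 5 side 24 med -0.25
  edge 6 side 25 med -0.07
plate both [0.5209 0.0358] 0.44
plate top [0.5214 0.0354] 0.24
plate side [0.519  0.0359] 0.38
```

View pics/q3_side.png

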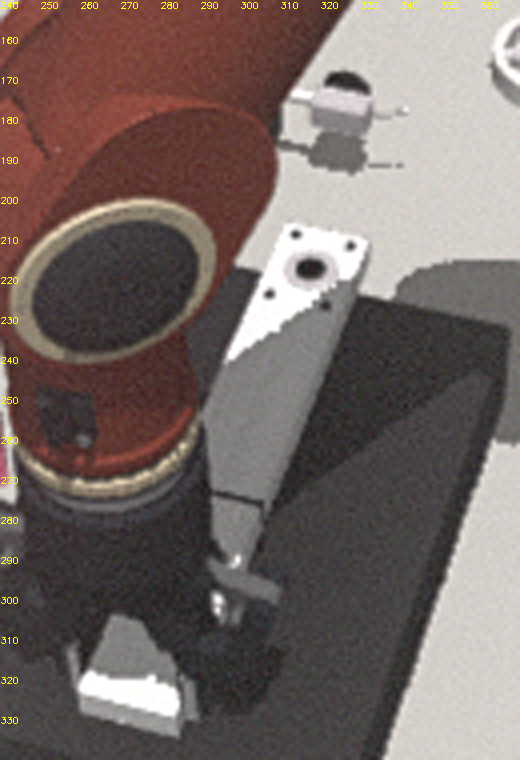

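View pics/q3_top.png

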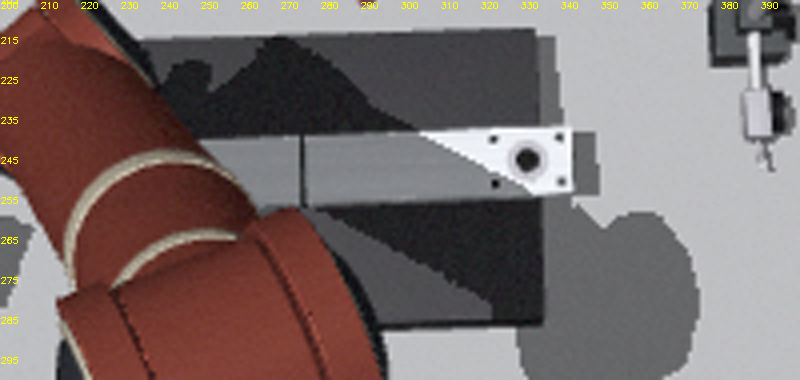

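The plate is gripped near its inner end. I'll slide it in slow stages with light down-pressure.

Call:
{"fn": "move_arm", "kwargs": {"targets": [{"offset": [0, -0.05, -0.01], "angular": [0, 0, 0], "jaw": -0.2}, {"offset": [-0.01, -0.15, -0.01], "angular": [0, 0, -0.02], "jaw": -0.2}, {"offset": [-0.01, -0.27, -0.01], "angular": [0, 0, -0.04], "jaw": -0.2}, {"offset": [-0.02, -0.4, -0.01], "angular": [0, 0, -0.06], "jaw": -0.2}, {"offset": [-0.02, -0.53, -0.01], "angular": [0, 0, -0.08], "jaw": -0.2}, {"offset": [-0.03, -0.66, -0.01], "angular": [0, 0, -0.1], "jaw": -0.2}, {"offset": [-0.03, -0.79, -0.01], "angular": [0, 0, -0.11], "jaw": -0.2}, {"offset": [-0.03, -0.85, -0.01], "angular": [0, 0, -0.11], "jaw": -0.2}]}}

```text
clock: 19.15
tool_pos: [0.52, 0.1263, 0.069]
orientation: [[0.001, 1.0, 0.004], [1.0, -0.001, 0.006], [0.006, 0.004, -1.0]]
force: [0.1, 5.0, 3.7]
opening: 0.0443
```

```bash
python3 st.py
```

```text
19.15 [0.52   0.1263 0.069 ] F [0.1 5.  3.7] yang -0.07 z [ 0.0036  0.0062 -1.    ] op 0.0443
```

Call:
{"fn": "move_arm", "kwargs": {"targets": [{"offset": [0, -0.12, -0.02], "angular": [0, 0, 0], "jaw": -0.2}, {"offset": [0, -0.25, -0.03], "angular": [0, 0, 0], "jaw": -0.2}, {"offset": [0, -0.38, -0.03], "angular": [0, 0, 0], "jaw": -0.2}, {"offset": [0, -0.51, -0.03], "angular": [0, 0, 0], "jaw": -0.2}, {"offset": [0, -0.64, -0.03], "angular": [0, 0, 0], "jaw": -0.2}, {"offset": [0, -0.77, -0.03], "angular": [0, 0, 0], "jaw": -0.2}, {"offset": [0, -0.9, -0.03], "angular": [0, 0, 0], "jaw": -0.2}, {"offset": [0, -1.0, -0.03], "angular": [0, 0, 0], "jaw": -0.2}]}}

```text
clock: 19.95
tool_pos: [0.5216, 0.0796, 0.069]
orientation: [[-0.001, 1.0, 0.008], [1.0, 0.001, 0.01], [0.01, 0.008, -1.0]]
force: [0.4, 10.3, 10.9]
opening: 0.0441
```

Call:
{"fn": "move_arm", "kwargs": {"targets": [{"offset": [0, 0, 0], "angular": [0, 0, 0], "jaw": -0.2}, {"offset": [0, 0, 0], "angular": [0, 0, 0], "jaw": -0.2}]}}

```text
clock: 20.15
tool_pos: [0.5216, 0.0784, 0.069]
orientation: [[0.0, 1.0, 0.008], [1.0, -0.0, 0.009], [0.009, 0.008, -1.0]]
force: [0.2, 7.2, 12.2]
opening: 0.0444
```

```bash
python3 st.py;python3 snap.py q4 side 240 150 130 190 4 top 200 205 200 95 4;python3 plate.py q4 .52 -.053 -.1
```

```text
20.15 [0.5216 0.0784 0.069 ] F [ 0.2  7.2 12.2] yang -0.01 z [ 0.0077  0.0085 -0.9999] op 0.0444
  edge 0 top 20 med 0.11
  edge 1 top 25 med 0.36
  edge 2 top 18 med -0.13
  edge 3 side 16 med -0.27
  edge 4 side 18 med 0.09
  edge 5 side 23 med -0.3
  edge 6 side 25 med 0.11
plate both [ 0.5214 -0.0513] -0.02
plate top [ 0.5219 -0.0522] -0.19
plate side [ 0.5205 -0.0508] 0.27
```

View pics/q4_side.png

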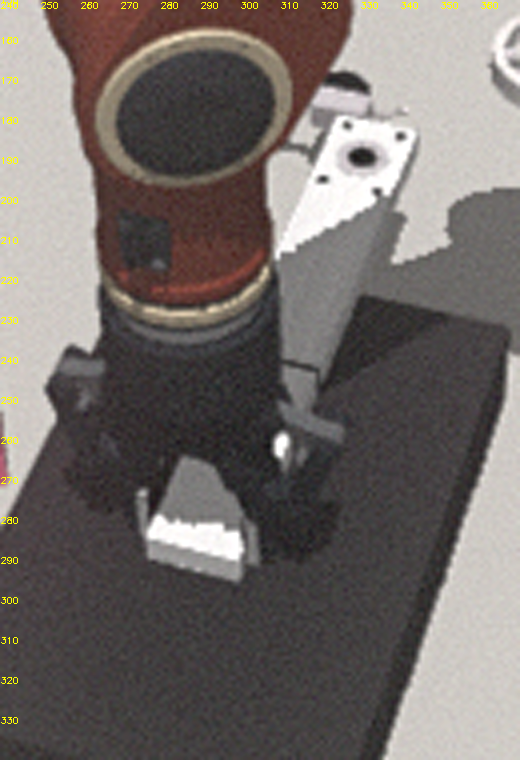

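View pics/q4_top.png

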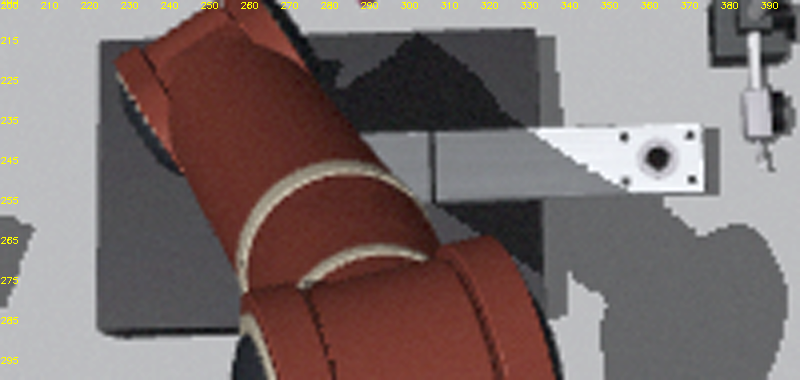

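Run:
```python
from h import *
T0=np.load("pics/top0.npy")
cv2.imwrite("pics/ind_t.png",cv2.resize(T0[195:255,365:415,::-1],None,fx=12,fy=12,interpolation=cv2.INTER_CUBIC))
S0=np.load("pics/side0.npy")
cv2.imwrite("pics/ind_s.png",cv2.resize(S0[130:205,280:350,::-1],None,fx=10,fy=10,interpolation=cv2.INTER_CUBIC)[:,:])
```

```text
(no output)
```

View pics/ind_t.png

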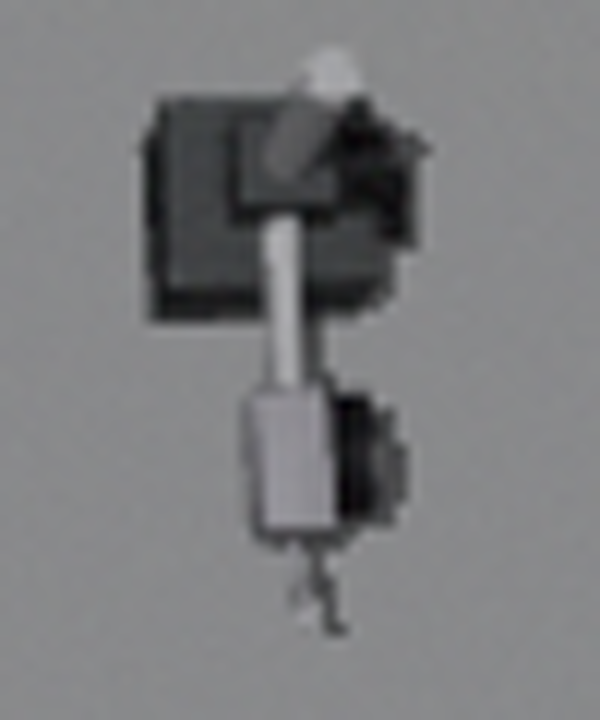

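View pics/ind_s.png

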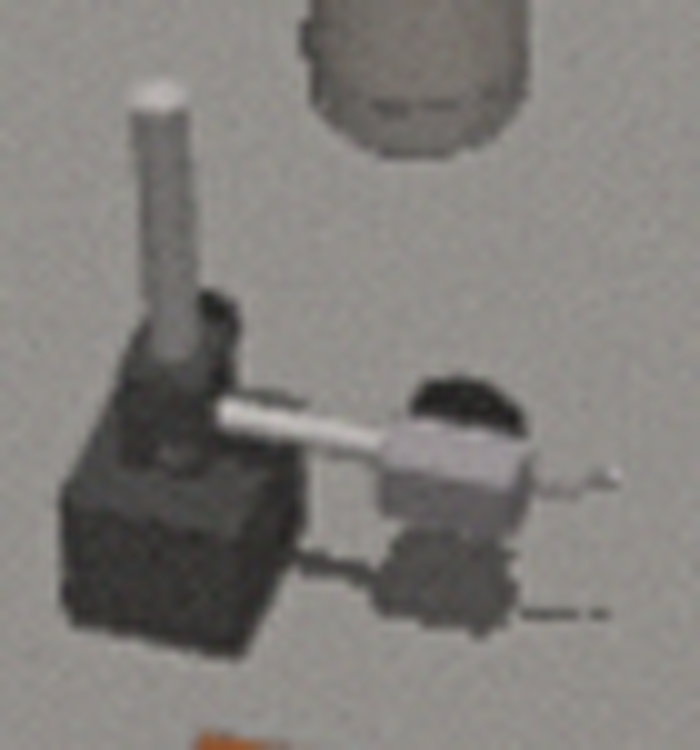

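Run:
```python
from h import *
def tri(t,s):
    r=least_squares(lambda P:np.r_[(proj("top",P)[0]-t),(proj("side",P)[0]-s)],[.53,-.24,.06]);return np.round(r.x,4),np.round(r.fun,1)
p=lambda X,Y,x,y,k:np.array([x+(X+.5)/k-.5,y+(Y+.5)/k-.5])
print(tri(p(262,530,365,195,12),p(515,488,280,130,10)))
print(tri(p(335,530,365,195,12),p(530,440,280,130,10)))
print(tri(p(250,392,365,195,12),p(382,470,280,130,10)))
print("tip",tri(p(300,600,365,195,12),p(612,474,280,130,10)))
```

```text
(array([ 0.5395, -0.2359,  0.0578]), array([ 0.1,  0.3, -0.3, -0.1]))
(array([ 0.5401, -0.2523,  0.0579]), array([-0. , -0.1,  0.1,  0. ]))
(array([ 0.5715, -0.2352,  0.0557]), array([ 0.1,  0.5, -0.4, -0.1]))
tip (array([ 0.5204, -0.2435,  0.0609]), array([ 0.2,  1.1, -0.9, -0.2]))
```

Call:
{"fn": "move_arm", "kwargs": {"targets": [{"offset": [-0.01, -0.12, -0.01], "angular": [-0.01, 0.01, -0.01], "jaw": -0.2}, {"offset": [-0.02, -0.24, -0.02], "angular": [-0.02, 0.02, -0.02], "jaw": -0.2}, {"offset": [-0.03, -0.36, -0.02], "angular": [-0.03, 0.03, -0.03], "jaw": -0.2}, {"offset": [-0.04, -0.48, -0.02], "angular": [-0.04, 0.04, -0.04], "jaw": -0.2}, {"offset": [-0.05, -0.6, -0.02], "angular": [-0.05, 0.05, -0.04], "jaw": -0.2}, {"offset": [-0.06, -0.72, -0.02], "angular": [-0.05, 0.05, -0.04], "jaw": -0.2}, {"offset": [-0.07, -0.82, -0.02], "angular": [-0.05, 0.05, -0.04], "jaw": -0.2}, {"offset": [-0.08, -0.9, -0.02], "angular": [-0.05, 0.05, -0.04], "jaw": -0.2}]}}

```text
clock: 21.05
tool_pos: [0.5195, 0.0364, 0.069]
orientation: [[0.001, 1.0, 0.008], [1.0, -0.001, 0.008], [0.008, 0.008, -1.0]]
force: [1.3, 11.5, 16.0]
opening: 0.0443
```

```bash
python3 st.py;python3 snap.py q5 side 240 150 130 190 4 top 200 205 200 95 4;python3 plate.py q5 .519 -.095 -.1; python3 st.py
```

```text
21.05 [0.5195 0.0364 0.069 ] F [ 1.3 11.5 16. ] yang -0.07 z [ 0.0081  0.008  -0.9999] op 0.0443
  edge 0 top 19 med 0.01
  edge 1 top 25 med 0.62
  edge 2 top 21 med -0.12
  edge 3 side 18 med -0.12
  edge 4 side 19 med 0.19
  edge 5 side 24 med -0.35
  edge 6 side 25 med 0.14
plate both [ 0.5189 -0.0933] 0.19
plate top [ 0.5203 -0.0946] -0.93
plate side [ 0.5184 -0.0927] 0.48
21.15 [0.5194 0.0355 0.069 ] F [ 1.1  9.9 16.6] yang -0.11 z [ 0.0078  0.0069 -0.9999] op 0.0442
```

View pics/q5_side.png

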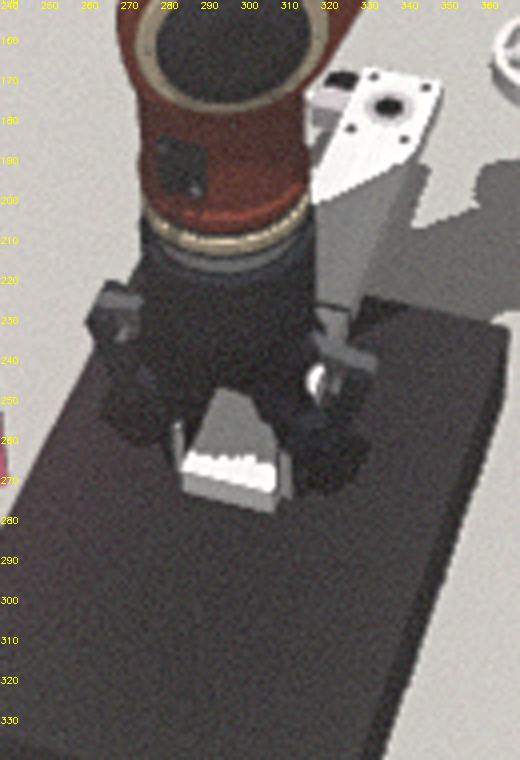

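Call:
{"fn": "move_arm", "kwargs": {"targets": [{"offset": [0, -0.1, 0], "angular": [-0.02, 0.03, 0], "jaw": -0.2}, {"offset": [0, -0.2, 0], "angular": [-0.03, 0.05, 0], "jaw": -0.2}, {"offset": [-0.01, -0.3, 0], "angular": [-0.05, 0.05, 0], "jaw": -0.2}, {"offset": [-0.02, -0.4, 0], "angular": [-0.05, 0.05, 0], "jaw": -0.2}, {"offset": [-0.02, -0.47, 0], "angular": [-0.05, 0.05, 0], "jaw": -0.2}, {"offset": [-0.02, -0.5, 0], "angular": [-0.05, 0.05, 0], "jaw": -0.2}, {"offset": [-0.02, -0.5, 0], "angular": [-0.05, 0.05, 0], "jaw": -0.2}]}}

```text
clock: 21.85
tool_pos: [0.5182, 0.0112, 0.0689]
orientation: [[0.001, 1.0, 0.003], [1.0, -0.001, 0.003], [0.003, 0.003, -1.0]]
force: [0.5, 11.8, 17.1]
opening: 0.0444
```

```bash
python3 st.py;python3 snap.py q6 side 260 130 120 150 5 top 240 205 190 95 4;python3 plate.py q6 .518 -.120 -.1; python3 st.py
python3 - <<'E'
import numpy as np,cv2
a=np.load("pics/q6_side.npy")[140:230,290:370,::-1];cv2.imwrite("pics/q6_s2.png",cv2.resize(a,None,fx=8,fy=8,interpolation=cv2.INTER_CUBIC))
a=np.load("pics/q6_top.npy")[220:265,325:405,::-1];cv2.imwrite("pics/q6_t2.png",cv2.resize(a,None,fx=9,fy=9,interpolation=cv2.INTER_CUBIC))
E
```

```text
21.85 [0.5182 0.0112 0.0689] F [ 0.5 11.8 17.1] yang -0.08 z [ 0.003   0.0029 -1.    ] op 0.0444
  edge 0 top 19 med -0.14
  edge 1 top 25 med 0.1
  edge 2 top 23 med -0.31
  edge 3 side 16 med -0.12
  edge 4 side 20 med 0.08
  edge 5 side 23 med -0.25
  edge 6 side 25 med -0.02
plate both [ 0.5182 -0.118 ] -0.01
plate top [ 0.5184 -0.1184] -0.12
plate side [ 0.5178 -0.1177] 0.21
21.95 [0.5182 0.0112 0.0689] F [-0.2 12.  18. ] yang -0.08 z [ 0.0029  0.0027 -1.    ] op 0.0444
```

View pics/q6_s2.png

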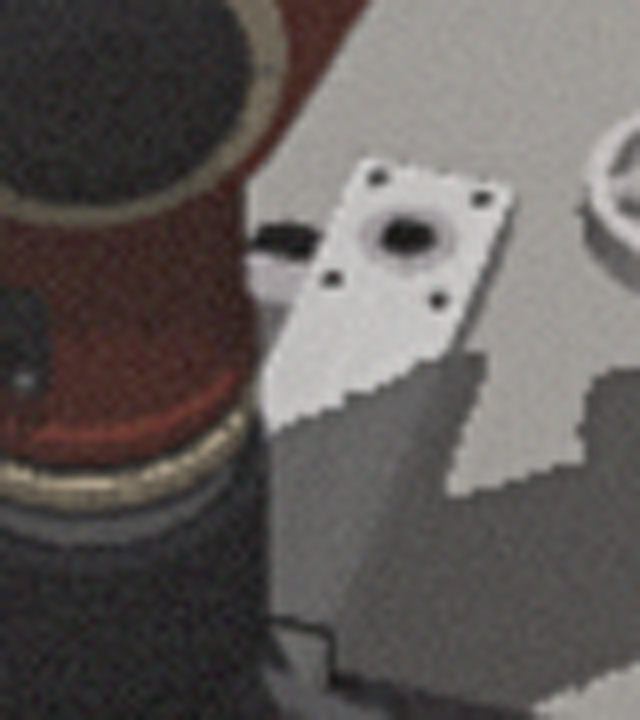

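View pics/q6_t2.png

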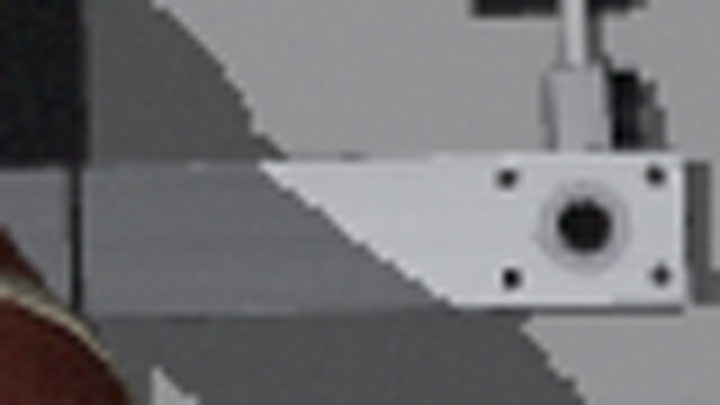

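View pics/q6_top.png

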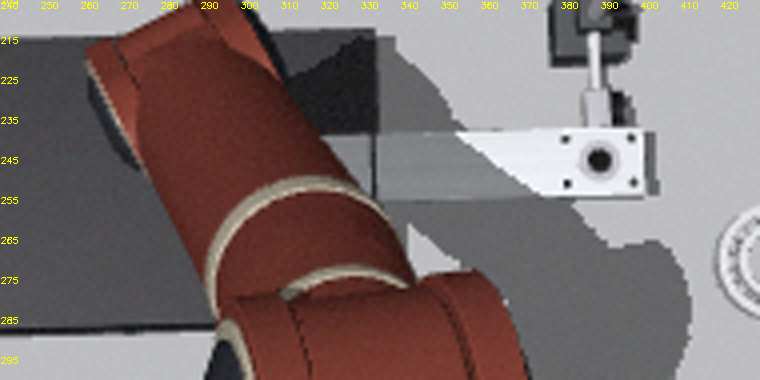

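Run:
```python
from h import *
T=np.load("pics/q6_top.npy").astype(float).sum(2)/3
S=np.load("pics/q6_side.npy")
print("edge rows 222-233");print(np.round(T[222:234,326:342].mean(0)))
print("line rows");
for r in(240,243,246,249,252): print(r,np.round(T[r:r+3,326:342].mean(0)))
a=cv2.convertScaleAbs(S[208:238,315:365,::-1],alpha=2.2);cv2.imwrite("pics/q6_s3.png",cv2.resize(a,None,fx=16,fy=16,interpolation=cv2.INTER_CUBIC))
g=[.518,.0567,np.radians(-.15)]
for y in (-.15,): print("edge proj top",proj("top",wpt(g,[[.04,y,.07],[0,y,.07]])),"side",proj("side",wpt(g,[[-.025,y,.07],[-.1,y,.07]])))
p=[.518,-.118,0]
print("line top",proj("top",wpt(p,[[.0,.03,.088]])),"side",proj("side",wpt(p,[[-.023,.03,.088],[-.023,.03,.07]])))
```

```text
edge rows 222-233
[24. 24. 24. 22. 23. 24. 24. 26. 49. 79. 79. 79. 79. 79. 79. 79.]
line rows
240 [102. 101. 102. 101. 102.  98.  78.  44. 101. 101. 101. 101. 102. 101.
 101. 101.]
243 [102. 103. 102. 103. 103. 101.  78.  31. 102. 102. 102. 103. 104. 102.
 103. 104.]
246 [ 51.  89. 102. 102. 101. 100.  92.  31. 102. 101. 102. 102. 102. 102.
 102. 101.]
249 [ 51.  48.  53.  71. 104. 103. 101.  29.  96. 104. 105. 104. 104. 105.
 105. 104.]
252 [ 66.  75.  85.  91.  86.  93.  84.  31.  84. 103. 103. 103. 103. 103.
 103. 103.]
edge proj top [[333.99066042 233.21957617]
 [334.43114158 247.77864384]] side [[332.39729954 223.19796608]
 [367.53296929 231.1215417 ]]
line top [[332.54518247 246.60411217]] side [[330.56022829 218.76711705]
 [330.55613312 224.73034811]]
```

View pics/q6_s3.png

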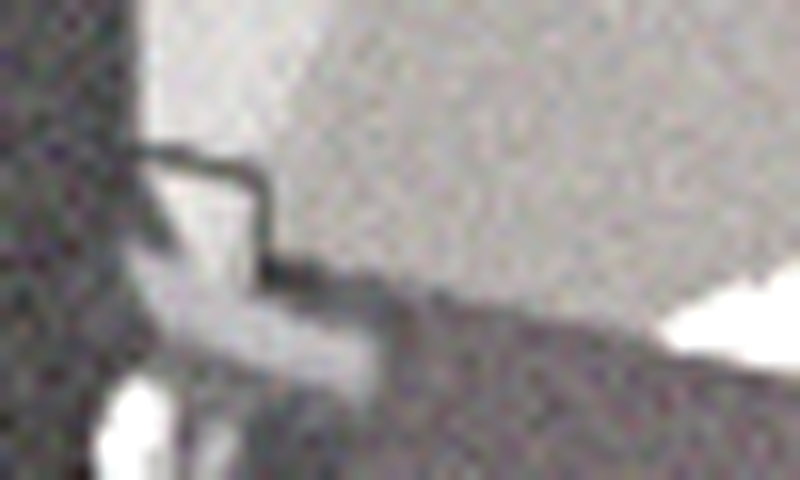

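Call:
{"fn": "move_arm", "kwargs": {"targets": [{"offset": [0, -0.02, 0], "angular": [0, 0.0, -0.02], "jaw": -0.2}, {"offset": [0, -0.04, 0], "angular": [-0.01, 0.02, -0.04], "jaw": -0.2}, {"offset": [0, -0.06, 0], "angular": [-0.02, 0.03, -0.06], "jaw": -0.2}, {"offset": [0, -0.07, 0], "angular": [-0.02, 0.03, -0.06], "jaw": -0.2}, {"offset": [0, -0.07, 0], "angular": [-0.02, 0.03, -0.06], "jaw": -0.2}]}}

```text
clock: 22.45
tool_pos: [0.5184, 0.0082, 0.0689]
orientation: [[0.005, 1.0, 0.001], [1.0, -0.005, 0.002], [0.002, 0.001, -1.0]]
force: [-0.3, 11.6, 16.5]
opening: 0.0443
```

```bash
cat > fin.py <<'E'
import sys
from h import *
tag=sys.argv[1];y=float(sys.argv[2])
from station import camera,sensors
ims={n:[camera(n) for _ in range(3)] for n in M}
I={n:np.mean(np.array(ims[n],float),0).astype(np.uint8) for n in M}
for n in M: np.save(f"pics/{tag}_{n}.npy",I[n])
p=rect(.023,.15,.088);g=rect(.1,.15,.07)
I0={n:np.load(f"pics/{n}0.npy") for n in M}
x0=[.518,y,-.002]
for n in("top","side"):
    # yaw from long edges only, and from granite edges
    q=refine(E(n,p,[0,2,1]),x0,I,W=3,th=15,verbose=False,it=6);rep(n+" plate",q)
    rep(n+" granite0 (no +y edge)",refine(E(n,g,[0,1,2] if n=="side" else [0,1]),[.518,.0567,-.002],I0,W=3,verbose=False,it=6))
# line and edge local: top
T=np.mean(np.array(ims["top"],float),0).sum(2)/3
rows=np.arange(221,235);e=[]
for r in rows:
    v=T[r,326:342];d=np.diff(v);d[d<8]=0;e.append((d*(np.arange(326,341)+.5)).sum()/max(d.sum(),1e-9))
pe=np.polyfit(rows,e,1);L=[]
rl=np.arange(241,255)
for r in rl:
    v=T[r,328:341];w=np.clip(np.median(v)-8-v,0,None);i=w.argmax();w2=np.zeros_like(w);s=slice(max(0,i-1),i+2);w2[s]=w[s];L.append((w2*np.arange(328,341)).sum()/w2.sum())
pl=np.polyfit(rl,L,1)
print("edge@247 col",np.polyval(pe,247).round(2),"slope",pe[0].round(4),"res",np.std(np.polyval(pe,rows)-e).round(2),"| line@247",np.polyval(pl,247).round(2),"slope",pl[0].round(4),np.round(L,1))
a=cv2.convertScaleAbs(I["side"][200:235,315:365,::-1],alpha=2.2);cv2.imwrite(f"pics/{tag}_s3.png",cv2.resize(a,None,fx=16,fy=16,interpolation=cv2.INTER_CUBIC))
s=sensors.state();print(s['clock'],s['tool_pos'],s['force'],s['orientation'][:,1:].round(4).tolist())
E
python3 fin.py q7 -.121
```

```text
top plate [ 0.5182 -0.1214] -0.23
top granite0 (no +y edge) [0.5187 0.0554] -0.1
side plate [ 0.5172 -0.1203] 0.03
side granite0 (no +y edge) [0.5175 0.058 ] -0.1
edge@247 col 334.65 slope 0.0299 res 0.08 | line@247 333.72 slope -0.1294 [333.8 333.8 334.  334.  334.  334.  334.  334.1 334.1 334.1 334.1 334.1
 334.1 328.8]
22.75 [0.51839504 0.00819864 0.06888209] [-0.52523303 12.34621226 16.88601384] [[1.0, 0.0009], [-0.0049, 0.0015], [0.0009, -1.0]]
```

View pics/q7_s3.png

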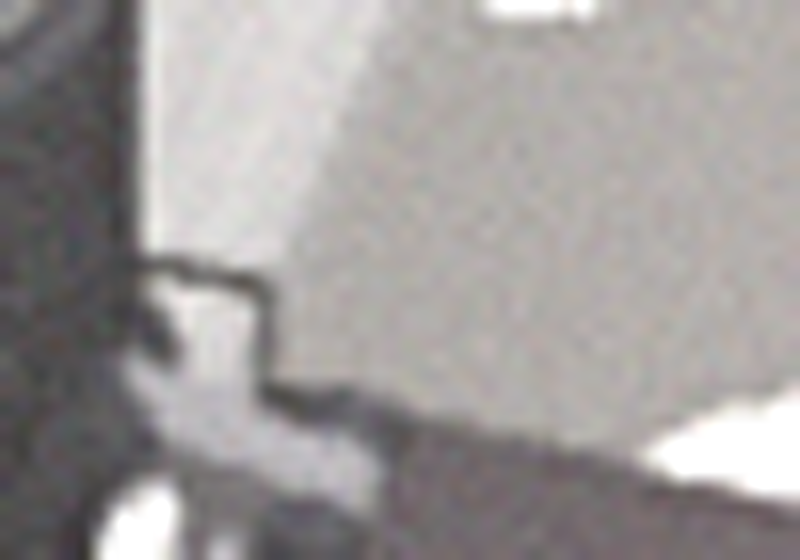

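Call:
{"fn": "move_arm", "kwargs": {"targets": [{"offset": [0, -0.02, 0], "angular": [0, 0, 0], "jaw": -0.2}, {"offset": [0, -0.035, 0], "angular": [0, 0, 0], "jaw": -0.2}, {"offset": [0, -0.035, 0], "angular": [0, 0, 0], "jaw": -0.2}, {"offset": [0, -0.035, 0], "angular": [0, 0, 0], "jaw": -0.2}]}}

```text
clock: 23.15
tool_pos: [0.5184, 0.0064, 0.0689]
orientation: [[0.005, 1.0, 0.001], [1.0, -0.005, 0.001], [0.001, 0.001, -1.0]]
force: [-0.4, 11.5, 15.7]
opening: 0.0446
```

```bash
python3 fin.py q8 -.1229
```

```text
top plate [ 0.5184 -0.1235] -0.33
top granite0 (no +y edge) [0.5187 0.0554] -0.1
side plate [ 0.5174 -0.122 ] 0.06
side granite0 (no +y edge) [0.5175 0.058 ] -0.1
edge@247 col 334.61 slope 0.0281 res 0.08 | line@247 333.48 slope -0.1421 [334.6 334.6 334.6 334.6 334.8 334.8 328.2 328.4 334.8 334.8 335.  335.
 334.9 328.8]
23.45 [0.51841265 0.00635669 0.06887518] [-0.15331737 11.11323734 15.84896598] [[1.0, 0.0009], [-0.0049, 0.0013], [0.0009, -1.0]]
```

View pics/q8_s3.png

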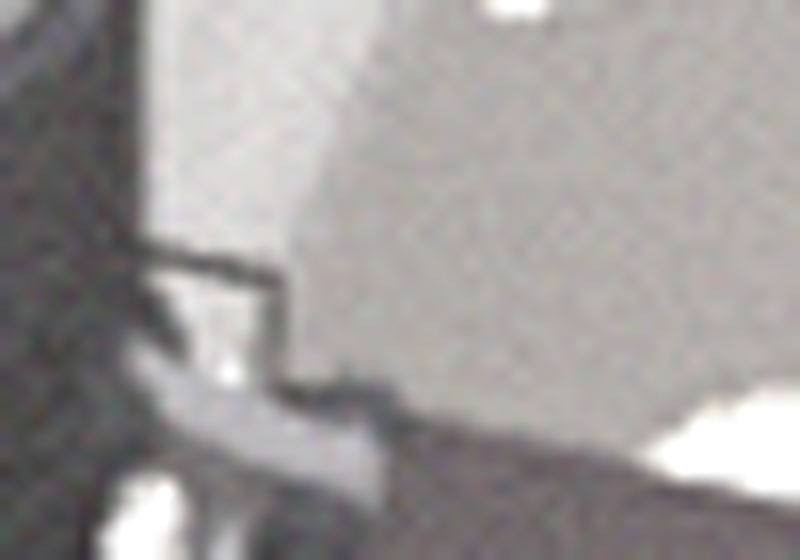

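Call:
{"fn": "move_arm", "kwargs": {"targets": [{"offset": [0, 0, 0], "angular": [0, 0, 0], "jaw": -0.2}, {"offset": [0, 0, 0], "angular": [0, 0, 0], "jaw": -0.2}, {"offset": [0, 0, 0], "angular": [0, 0, 0], "jaw": -0.2}, {"offset": [0, 0, 0], "angular": [0, 0, 0], "jaw": -0.2}, {"offset": [0, 0, 0], "angular": [0, 0, 0], "jaw": -0.2}, {"offset": [0, 0, 0], "angular": [0, 0, 0], "jaw": -0.2}, {"offset": [0, 0, 0], "angular": [0, 0, 0], "jaw": -0.2}, {"offset": [0, 0, 0], "angular": [0, 0, 0], "jaw": -0.2}]}}

```text
clock: 24.25
tool_pos: [0.5184, 0.0064, 0.0689]
orientation: [[0.005, 1.0, 0.001], [1.0, -0.005, 0.001], [0.001, 0.001, -1.0]]
force: [0.4, 11.3, 16.6]
opening: 0.0441
```

```bash
python3 st.py; python3 snap.py f side 180 110 250 370 2 top 130 180 350 120 2
python3 - <<'E'
from h import *
I={"side":np.load("pics/f_side.npy")}
c=rect(.031,.048,.114);rep("stack a",refine(E("side",c,[0,1,2,3]),[.4725,.350,-.347],I,verbose=False))
E
```

```text
24.25 [0.5184 0.0064 0.0689] F [ 0.4 11.3 16.6] yang -0.28 z [ 9.0e-04  1.3e-03 -1.0e+00] op 0.0441
stack a [0.4724 0.35  ] -19.56
```

View pics/f_side.png

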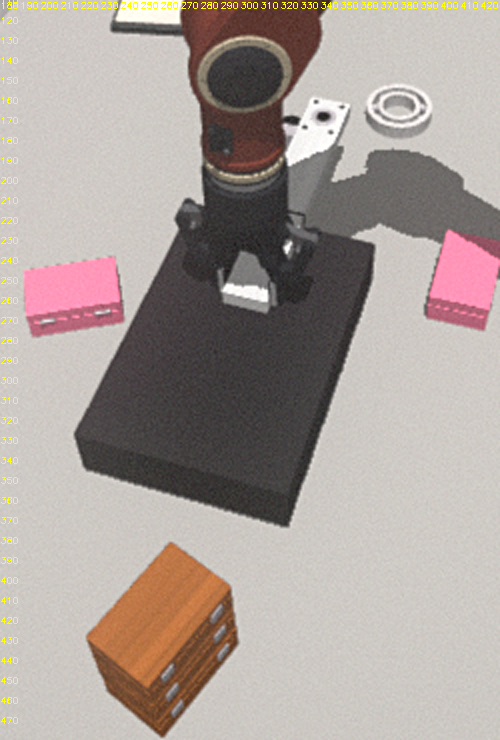

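View pics/f_top.png

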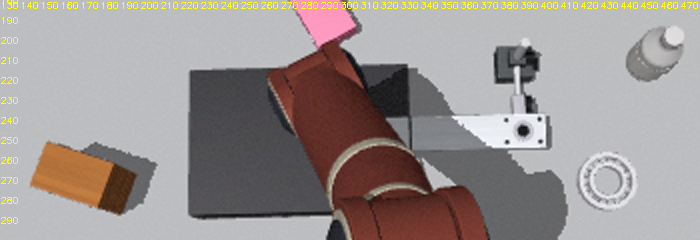

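Everything is steady: the stack is square, the line is at the edge, the bushing is over the stylus, and the press is about 16 N. Handing in.

```bash
python3 -c "
from station import arm
print(arm.sign_off())"
```

```text
the job is handed in; nothing more can be done
None
```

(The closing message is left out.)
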